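# Read the bar codes of the sample jars

## Robot

A 6-joint arm with a two-finger parallel gripper is mounted at the origin on a cart in front of the work surface, level with it; the furniture and walls round the work are solid. World frame = base frame: x ahead of the robot, y to its left, z up, the work surface at z = 0. Lengths are in m, angles in rad, forces in N, time in s.
With the tool pointing down it reaches from about 0.325 to 0.85 m from the base axis. Payload 4.4 kg.
Tool frame: the origin (TCP) lies at the centre of the arm's flange, where the gripper is bolted on; the fingertips stand 199 mm ahead of it and the grasp point (between the pads) lies 180 mm ahead of it; z points along the fingers, y is the direction in which the jaws open and shut (so a half turn about z gives the same grasp; the last joint's range is limited). The gripper opens to 94 mm and grips with 3 to 60 N. Pads are 16 mm wide; open, the fingers measure 119 mm over their backs; the gripper's body (75 mm by 177 mm) begins 78 mm behind the grasp point.
Start: joints at [1.079, 0.207, 1.542, -0, 1.393, -0.15], TCP at [0.192, 0.542, 0.405] pointing down, gripper open.
Joint ranges: [-2.73, 2.73], [-0.86, 2.22], [0.23, 2.46], [-1.11, 4.25], [0.08, 2.63], [-2.82, 2.82]. Speed limits (rad/s): [2.79, 2.79, 3.14, 3.14, 3.14, 3.14].

## Interface

Orientations are given as a unit quaternion [x, y, z, w].
In Python, from workcell import robot gives the robot as it stands.
- The arm moves only by the tool apply_moves, never from a script. Its argument "plan" is a list of rows, each a list of 7 numbers: the turn, a rotation vector about the world's x, y, z in rad, then the shift along the world's x, y, z in mm, then the opening, from 0 (shut) to 1 (fully open). A call has 1 to 20 rows; each row shifts and turns the pose as measured when the row begins; what a row does not reach is not made up. A row lasts 1/12 s, in which the tool goes at most 41.7 mm and 7.16 degrees, less where a joint would pass 70% of its speed; a pose out of reach is approached as far as the arm can. A call is refused whole if a number of a shift passes 41.7 or a number of a turn 0.125, either way. A call with a gripper value outside its range is refused whole. The fingers move at their own pace and stop on an object; "force" is the grip in N (left out, the last holds). Time passes only in rows, so rows that do not move let the fingers close. It gives the time, the measured TCP pose, the force and the opening at its end, in the units of the state.
- robot.state(): the state, without advancing time (a new reading comes with each control period).
- robot.read_camera(name): name is "scene" or "top"; returns a dict with "img" (400x640x3 uint8, red, green, blue), "fx", "fy", "cx", "cy" (pixels), "rvec" (rotation vector, rad) and "tvec" (3), from world to camera coordinates, as OpenCV has them. Camera axes: x right, y down, z forward; pixel columns grow to the right and rows downward; lengths in m; the calibration is good to about 2 mm. A picture is of the moment at which its call begins. There is no depth.
- robot.sign_off(): hands the job in, once; it reports no verdict.
The state is a dict: "time": time; "joints": joint angles; "dq": joint speeds; "joint_efforts": joint torques, N m; "eef_pos": TCP position; "orientation": TCP orientation; "contact_force": force on the tool from outside, world axes, zero at the start; "wrist_torque": the same for the moment, N m; "gripper_width": finger opening in m.
Only numpy, scipy, OpenCV 4.12 (cv2) and the standard library are available. Lean on these libraries where they do the work, as an engineer would, in place of code of your own. Each camera call takes 0.05 s, during which the arm holds its last target. There are 200 camera calls.

## Task

Stand every sample jar in its own bay of the code reader, centred and upright, with its bar code turned to face the window; the jars are thin glass, so hold them lightly, never pressing one with more than 90 N in all. When all of them face their windows, reach over the guard with the hook of the reach rod and pull the toggle lever fully over towards the guard to read them, without the robot itself touching the switch unit. Then tidy up: stand the rod back on the middle of its small mat and all jars upright back on their long mat (turned as you like), leave the lever on, and do not knock over the cop or the oil bottle.

Things in the scene. Friction and masses are not known exactly. Their poses are not given: they have to be found in the camera images.
- reader: Fixed three-bay code reader: white block 330 mm wide (y), 42 deep, 63 high, three dark windows in its front face, on a 3 mm aluminium plate that runs 120 mm out in front. Origin: on the worktop under the middle of the window face; -x points out of the windows towards the robot.
- bay0 (a point): Centre of the left (+y of the reader) bay, a dark ring of 62 mm diameter on the plate's top, 3 mm above the worktop, 55 mm in front of its window. Bays are 105 mm apart.
- window0 (a point): Centre of the left (+y of the reader) reader window, in the window face, 34 mm above the worktop. Its bay's jar must turn its code to this point.
- bay1 (a point): Centre of the middle bay, a dark ring of 62 mm diameter on the plate's top, 3 mm above the worktop, 55 mm in front of its window. Bays are 105 mm apart.
- window1 (a point): Centre of the middle reader window, in the window face, 34 mm above the worktop. Its bay's jar must turn its code to this point.
- bay2 (a point): Centre of the right (-y of the reader) bay, a dark ring of 62 mm diameter on the plate's top, 3 mm above the worktop, 55 mm in front of its window. Bays are 105 mm apart.
- window2 (a point): Centre of the right (-y of the reader) reader window, in the window face, 34 mm above the worktop. Its bay's jar must turn its code to this point.
- jar_a: Thin glass sample jar, 50 mm in diameter, 66 mm high, 200 to 350 g, bottom-heavy; its screw lid (46 mm, from 52 mm up) is fixed to it. Origin: centre of its underside, z up; +x points out through its bar code; a white 16 x 5 mm tick on the lid lies over the code. Both pads together may press it with 90 N at most (20 to 30 N a pad is ample). May be absent.
- jar_a_code (a point): Middle of this jar's bar code (black upright bars on white, about 27 mm wide, 34 mm high), on the jar's side 25 mm from its axis and 27 mm above its underside.
- jar_b: Thin glass sample jar, 50 mm in diameter, 66 mm high, 200 to 350 g, bottom-heavy; its screw lid (46 mm, from 52 mm up) is fixed to it. Origin: centre of its underside, z up; +x points out through its bar code; a white 16 x 5 mm tick on the lid lies over the code. Both pads together may press it with 90 N at most (20 to 30 N a pad is ample). May be absent.
- jar_b_code (a point): Middle of this jar's bar code (black upright bars on white, about 27 mm wide, 34 mm high), on the jar's side 25 mm from its axis and 27 mm above its underside.
- jar_c: Thin glass sample jar, 50 mm in diameter, 66 mm high, 200 to 350 g, bottom-heavy; its screw lid (46 mm, from 52 mm up) is fixed to it. Origin: centre of its underside, z up; +x points out through its bar code; a white 16 x 5 mm tick on the lid lies over the code. Both pads together may press it with 90 N at most (20 to 30 N a pad is ample). May be absent.
- jar_c_code (a point): Middle of this jar's bar code (black upright bars on white, about 27 mm wide, 34 mm high), on the jar's side 25 mm from its axis and 27 mm above its underside.
- switch_unit: Fixed switch unit. Grey box, top 45 mm up, x -30 to +50 mm, 75 mm wide. In front, at x -70 to -58 mm, an upright aluminium guard 100 mm wide, top 126 mm up. The toggle is on the box behind it. Origin: on the worktop below the toggle's hinge; -x points out through the guard to the open side from which to reach over (roughly world -y). Bars of the reel overhang beside it (x over 0.49 m, 0.1 to 0.25 m up). The rod may touch it, the robot not.
- toggle (a joint): Toggle lever on the switch unit's box, rad. 0 = off, leaning 0.5 rad away from the guard; 1.0 = on, leaning 0.5 rad towards the guard (end stop). Swings in the unit's xz plane about a hinge 67 mm above the worktop over the unit's origin; stays where it is left; takes about 1.5 N at the tip.
- toggle_tip (a point): Moves with the lever: centre of its black ball end, 26 mm in diameter, 50 mm from the hinge; about 111 mm above the worktop in both end positions (117 midway); 24 mm behind the hinge (unit's +x) when off, 24 mm before it (-x) when on.
- reach_rod: Hooked reach rod, 0.3 kg, standing on its steel foot (60 x 60 x 12 mm). Upright black grip column 24 x 24 mm, top 95 mm up; at 85 mm an 8 mm rod runs level along +x to 180 mm, then straight down to a cross bar, 36 mm long (y), 8 mm thick. Origin: centre of the foot's underside; x towards the hook, z up. Grip the column from above, across y, some 60 mm up.
- rod_hook (a point): Middle of the cross bar at the hook's lower end: 180 mm along the rod's x from its origin, 12 mm above the underside of the foot.
- rod_mat: Fixed black rubber mat, 110 x 110 x 3 mm, on which the rod stands at the start and must stand at the end. Origin: centre of its underside.
- jar_mat: Fixed long black rubber mat, 90 mm (x) by 340 mm (y), 3 mm thick, in front of the reader; the jars stand on it at the start, some 120 mm apart, and must stand on it again at the end. Origin: centre of its underside.
- cop_stand: Bystander: yarn cop, 42 mm in diameter, 158 mm high, standing on end. Origin: centre of its underside. Must not be knocked over.
- bottle_stand: Bystander: small oil bottle, 32 mm in diameter, 119 mm high, standing. Origin: centre of its underside. Must not be knocked over.

How it is judged:
By the outcome, as a careful person would: the job done as asked, in the order asked, and still so for the second after the job is handed in, with the robot touching nothing.
Of jar_a, jar_b, jar_c only 2 to 3 are there at a start; the rules pass over those that are not, and their reading is None.
At some moment in a run one of jar_a, jar_b, jar_c, reach_rod may be knocked a few centimetres aside while the robot is not near it.
It also fails if it takes over 210 s, if anything falls off the work surface, if the arm or the gripper's body presses on something with over 40 N, if the wrist force passes 120 N, or if a joint passes its speed limit or range.

## Working session

There is one attempt and no reset: what is moved stays moved. The work goes in short steps, Python scripts to look and compute and a tool call to move; the robot and the scene stay as the last step left them, time stands still between calls to the robot, and variables do not carry over. Pictures are saved under pics/ and viewed, about 12 in all and at most 16, crops included, and the job is handed in when it is done.

Besides the shell and the picture viewer there is one more tool, called as name(argument=value, ...) on one line, values as JSON. apply_moves: Moves the arm, as the interface text tells. Its arguments: {"type":"object","properties":{"plan":{"type":"array","items":{"type":"array","items":{"type":"number"}}},"force":{"type":"number"}},"required":["plan"]}

```bash
mkdir -p pics; ls
cat > h.py <<'E'
import numpy as np, cv2, sys
sys.path.insert(0,'.')
from workcell import robot
def cam(n):
    d=robot.read_camera(n); d['K']=np.array([[d['fx'],0,d['cx']],[0,d['fy'],d['cy']],[0,0,1.]])
    d['R']=cv2.Rodrigues(np.array(d['rvec'],float))[0]; d['t']=np.array(d['tvec'],float); return d
def ray(d,u,v,z):
    c=-d['R'].T@d['t']; r=d['R'].T@np.array([(u-d['cx'])/d['fx'],(v-d['cy'])/d['fy'],1]); return c+r*(z-c[2])/r[2]
def proj(d,p):
    q=d['R']@np.array(p,float)+d['t']; return np.array([d['fx']*q[0]/q[2]+d['cx'],d['fy']*q[1]/q[2]+d['cy']])
def save(img,n): cv2.imwrite('pics/'+n,np.ascontiguousarray(img[...,::-1]))
E
python3 - <<'E'
from h import *
for n in('scene','top'):
    d=cam(n); save(d['img'],n+'0.png'); print(n,d['fx'],d['cx'],d['cy'],-d['R'].T@d['t'],d['R'].round(2).tolist())
print(robot.state())
E
```

```text
pics
scene 441.6653990713863 317.8423291102471 201.4941912167474 [0.08721153 0.53298522 1.23319675] [[-0.78, -0.62, -0.0], [-0.52, 0.66, -0.53], [0.34, -0.42, -0.85]]
top 474.71677207462966 324.1545525338315 203.9259434872188 [ 0.21902421 -0.02576581  1.5515987 ] [[0.03, -1.0, -0.0], [-0.98, -0.02, -0.2], [0.2, 0.01, -0.98]]
{'time': 0.1, 'joints': array([ 1.07951823e+00,  2.07322982e-01,  1.54276018e+00, -3.43612798e-05,
        1.39348697e+00, -1.50504517e-01]), 'dq': array([-0.00154699, -0.0029036 , -0.00466984,  0.00030229, -0.0003232 ,
       -0.00183818]), 'joint_efforts': array([-6.58070530e-04, -3.71863961e+01, -2.82292092e+01,  7.00314576e-02,
        3.12240631e-02, -5.49384674e-05]), 'eef_pos': array([0.19204306, 0.54165064, 0.40363737]), 'orientation': array([ 1.69560465e-01,  9.85519290e-01, -9.43601572e-04, -2.95815451e-04]), 'contact_force': array([-0.31869542, -1.41540195,  0.24507655]), 'wrist_torque': array([0.02185986, 0.01664182, 0.04998928]), 'gripper_width': 0.09418434110098396}
```

View pics/scene0.png

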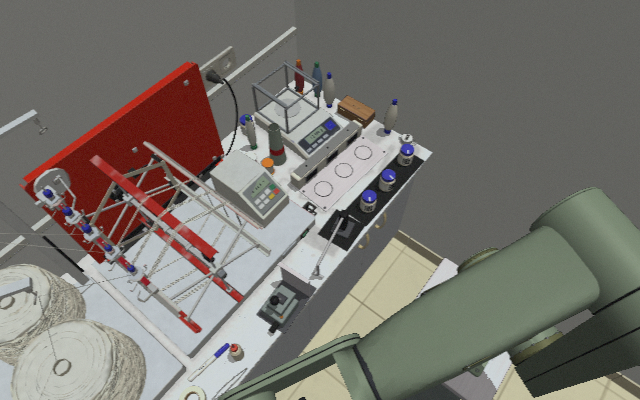

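View pics/top0.png

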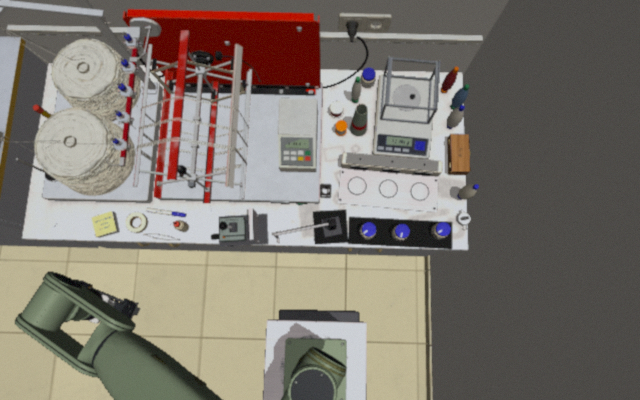

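Run:
```python
from h import *
d=cam('top');c=d['img'][140:260,205:480]; save(cv2.resize(c,None,fx=2.9,fy=2.9,interpolation=cv2.INTER_CUBIC),'top_c.png')
d=cam('scene');c=d['img'][90:340,240:440]; save(cv2.resize(c,None,fx=2.4,fy=2.4,interpolation=cv2.INTER_CUBIC),'scene_c.png')
```

```text
(no output)
```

View pics/top_c.png

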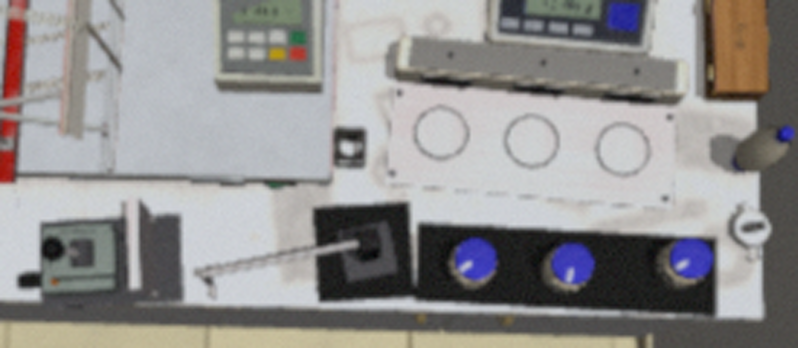

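View pics/scene_c.png

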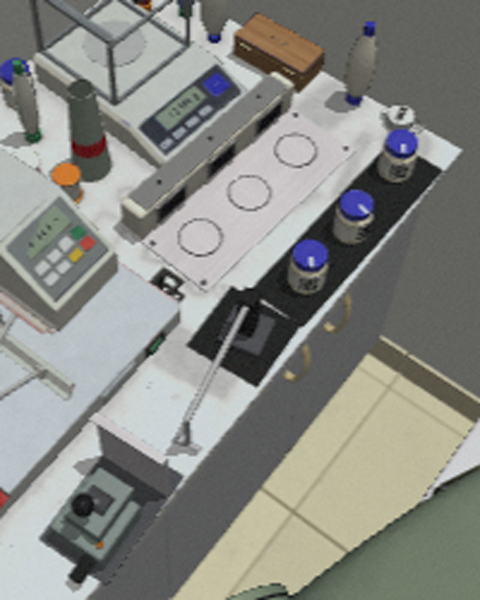

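```bash
cat > m.py <<'E'
from h import *
def grab(n,k=4):
    ds=[cam(n) for _ in range(k)]; d=ds[0]; d['img']=np.mean([x['img'] for x in ds],0).astype(np.uint8); return d
def lids(d,reg=lambda p:p[0]>0.25 and p[0]<0.72 and p[1]<0.2 and p[1]>-0.5):
    im=d['img']; h=cv2.cvtColor(im,cv2.COLOR_RGB2HSV)
    m=((h[...,0]>108)&(h[...,0]<135)&(h[...,1]>110)&(h[...,2]>60)).astype(np.uint8)
    m=cv2.morphologyEx(m,cv2.MORPH_CLOSE,np.ones((3,3),np.uint8)); out=[]
    for c in cv2.findContours(m,cv2.RETR_EXTERNAL,cv2.CHAIN_APPROX_NONE)[0]:
        if cv2.contourArea(c)<60: continue
        hull=cv2.convexHull(c); k=np.zeros(m.shape,np.uint8); cv2.fillPoly(k,[hull],1)
        M=cv2.moments(k,True); u=np.array([M['m10'],M['m01']])/M['m00']
        if not reg(ray(d,*u,0.062)): continue
        e=cv2.erode(k,np.ones((3,3),np.uint8)); R=im[...,0].astype(float)
        w=np.clip(R-np.percentile(R[e>0],60)-25,0,None)*e; ys,xs=np.mgrid[:w.shape[0],:w.shape[1]]
        tk=np.array([(w*xs).sum(),(w*ys).sum()])/max(w.sum(),1); x,y,ww,hh=cv2.boundingRect(hull)
        out.append((u,tk,w.max(),M['m00'],k))
    return out
def tri(ds,us):
    A=[];b=[]
    for d,u in zip(ds,us):
        c=-d['R'].T@d['t']; r=d['R'].T@np.array([(u[0]-d['cx'])/d['fx'],(u[1]-d['cy'])/d['fy'],1]); r/=np.linalg.norm(r)
        P=np.eye(3)-np.outer(r,r); A.append(P); b.append(P@c)
    return np.linalg.lstsq(np.vstack(A),np.hstack(b),rcond=None)[0]
def jars(T,S,zb=0.003):
    lt=sorted(lids(T),key=lambda o:o[0][0]); ls=lids(S); res=[]
    for o in lt:
        p=ray(T,*o[0],zb+.061)
        q=min(ls,key=lambda s:np.linalg.norm(ray(S,*s[0],zb+.061)-p)) if ls else None
        r=[('T',p.round(4)[:2],o[3])]
        tp=ray(T,*o[1],zb+.066); f=lambda a,b:round(float(np.arctan2(*(a-b)[1::-1])),3)
        if q is not None:
            s=ray(S,*q[0],zb+.061); X=tri([T,S],[o[0],q[0]]); ts=ray(S,*q[1],zb+.066); tx=tri([T,S],[o[1],q[1]])
            r+=[s.round(4)[:2],'tri',X.round(4),'angT',f(tp,p),np.linalg.norm((tp-p)[:2]).round(4),'angS',f(ts,s),np.linalg.norm((ts-s)[:2]).round(4),'angX',f(tx,X)]
        res.append(r); print(*r)
    return res
E
python3 - <<'E'
from m import *
T=grab('top');S=grab('scene'); jars(T,S)
# rings
for d,n in((T,'top'),(S,'scene')):
    g=cv2.cvtColor(d['img'],cv2.COLOR_RGB2GRAY); 
    m=((g<cv2.blur(g,(15,15)).astype(int)-18)).astype(np.uint8)
    m=cv2.dilate(m,np.ones((2,2),np.uint8))*0+m
    for c in cv2.findContours(cv2.morphologyEx(m,cv2.MORPH_CLOSE,np.ones((3,3),np.uint8)),cv2.RETR_LIST,cv2.CHAIN_APPROX_NONE)[0]:
        if len(c)<25: continue
        (x,y),(a,b),th=cv2.fitEllipse(c); p=ray(d,x,y,.003)
        P=np.array([ray(d,*q,.003)[:2] for q in c[:,0]]); r=np.linalg.norm(P-P.mean(0),axis=1)
        if .02<r.mean()<.04 and r.std()<.004: print(n,'ring',(round(x,1),round(y,1)),p[:2].round(4),r.mean().round(4))
np.savez('im0.npz',T=T['img'],S=S['img'])
E
```

```text
('T', array([ 0.4403, -0.1599]), 171.0) [ 0.4382 -0.1589] tri [ 0.4399 -0.1604  0.0612] angT 2.294 0.0138 angS 2.196 0.0132 angX 2.246
('T', array([ 0.4374, -0.2655]), 185.0) [ 0.4364 -0.2641] tri [ 0.4376 -0.266   0.0612] angT 2.829 0.0136 angS 2.857 0.0134 angX 2.823
('T', array([ 0.7192, -0.3242]), 110.0) [ 0.4448 -0.3923] tri [ 0.5151 -0.2681  0.2705] angT 1.245 1.5364 angS 2.194 0.0122 angX 1.897
('T', array([ 0.4461, -0.3948]), 175.0) [ 0.4448 -0.3923] tri [ 0.4466 -0.3961  0.0591] angT 2.201 0.0144 angS 2.194 0.0122 angX 2.17
top ring (419.3, 191.1) [ 0.5796 -0.3334] 0.0285
top ring (325.1, 190.4) [ 0.5741 -0.0181] 0.0222
top ring (419.3, 191.1) [ 0.5796 -0.3331] 0.0311
top ring (387.8, 188.1) [ 0.5871 -0.2278] 0.0284
top ring (387.9, 188.3) [ 0.5867 -0.2284] 0.0309
top ring (356.6, 185.4) [ 0.5939 -0.1233] 0.029
top ring (356.6, 185.5) [ 0.5935 -0.1234] 0.0312
scene ring (61.5, 366.8) [0.7876 0.7617] 0.0223
scene ring (322.8, 188.5) [ 0.595  -0.1228] 0.0299
scene ring (322.9, 188.5) [ 0.5945 -0.1229] 0.0307
scene ring (153.3, 178.5) [1.0741 0.2036] 0.0306
scene ring (343.3, 169.9) [ 0.5871 -0.2276] 0.0298
scene ring (362.6, 152.2) [ 0.58   -0.3324] 0.0293
scene ring (362.7, 152.3) [ 0.5796 -0.332 ] 0.0307
scene ring (287.5, 97.7) [ 0.9639 -0.3713] 0.0379
```

Run:
```python
from m import *
T=cam('top');S=cam('scene')
f=lambda d,o,s,u,v,z:ray(d,o[0]+u/s,o[1]+v/s,z)[:2].round(3)
t=lambda u,v,z:f(T,(205,140),2.9,u,v,z); s=lambda u,v,z:f(S,(240,90),2.4,u,v,z)
print('cop base',t(738,162,0),s(354,100,0.0)); print('cop top',t(785,134,.158),s(370,27,.158),t(785,134,.119),s(370,27,.119))
print('disc',t(751,228,.0),s(400,118,0))
print('col top',t(368,240,.098),s(249,296,.098),'hook',t(206,283,.015),s(184,438,.015), 'rodend',t(200,272,.088),s(186,428,.088))
print('matrod',t(362,252,.003),s(245,335,.003)); print('jarmat',[t(*q,.003) for q in((418,226),(714,238),(714,313),(416,297))])
print('guard top',t(124,200,.126),t(140,202,.126),t(130,290,.126)); print('ball',t(52,248,.111),s(84,504,.111))
print('cop2 grey cone',s(92,175,0),t(0,0,0)); print('balance front',t(490,40,.03),t(640,55,.03))
X=[ 0.585,-.49,.0]; print(proj(T,X),proj(S,X))
```

```text
cop base [ 0.567 -0.468] [ 0.565 -0.469]
cop top [ 0.563 -0.473] [ 0.561 -0.467] [ 0.572 -0.485] [ 0.578 -0.503]
disc [ 0.49 -0.48] [ 0.491 -0.482]
col top [ 0.45  -0.042] [ 0.451 -0.041] hook [0.41  0.137] [0.419 0.131] rodend [0.413 0.137] [0.405 0.144]
matrod [ 0.451 -0.037] [ 0.45  -0.037]
jarmat [array([ 0.483, -0.1  ]), array([ 0.477, -0.437]), array([ 0.392, -0.435]), array([ 0.401, -0.099])]
guard top [0.482 0.216] [0.48  0.199] [0.387 0.204]
ball [0.431 0.292] [0.43  0.291]
cop2 grey cone [ 0.785 -0.113] [0.742 0.397]
balance front [ 0.697 -0.178] [ 0.684 -0.351]
[465.94429478 190.83108802] [386.17955256 125.75969293]
```

apply_moves(plan=[[0, 0, -0.055, 13, -37, 0, 0.8], [0, 0, -0.055, 13, -37, 0, 0.8], [0, 0, -0.055, 13, -37, 0, 0.8], [0, 0, -0.055, 13, -37, 0, 0.8], [0, 0, -0.055, 13, -37, 0, 0.8], [0, 0, -0.055, 13, -37, 0, 0.8], [0, 0, -0.055, 13, -37, 0, 0.8], [0, 0, -0.055, 13, -37, 0, 0.8], [0, 0, -0.055, 13, -37, 0, 0.8], [0, 0, -0.055, 13, -37, 0, 0.8], [0, 0, 0, 13, -37, 0, 0.8], [0, 0, 0, 13, -37, 0, 0.8], [0, 0, 0, 13, -37, 0, 0.8], [0, 0, 0, 13, -37, 0, 0.8], [0, 0, 0, 13, -37, 0, 0.8], [0, 0, 0, 13, -37, 0, 0.8], [0, 0, 0, 13, -37, 0, 0.8], [0, 0, 0, 13, -37, 0, 0.8], [0, 0, 0, 13, -36, 0, 0.8], [0, 0, 0, 0, 0, 0, 0.8]], force=25)

```text
time: 2.37
eef_pos: [0.439, -0.1934, 0.4092]
orientation: [0.44, 0.898, 0.004, 0.011]
contact_force: [0.1, 0.4, -0.4]
gripper_width: 0.0753
```

```bash
cat > go.py <<'E'
# usage: go.py x y z phi  (grasp point target) -> needed shift mm, turn rad
from h import *
from scipy.spatial.transform import Rotation as Ro
def need(x,y,z,phi):
    s=robot.state(); R=Ro.from_quat(s['orientation']); g=s['eef_pos']+R.apply([0,0,.18])
    a=(phi+np.pi/2)/2; tgt=Ro.from_quat([np.cos(a),np.sin(a),0,0])
    yv=R.apply([0,1,0]); rv=(tgt*R.inv()).as_rotvec()
    print('t',round(s['time'],2),'tcp',s['eef_pos'].round(4),'grasp',g.round(4),'phi',np.arctan2(yv[1],yv[0]).round(3),'w',round(s['gripper_width'],4),'F',np.round(s['contact_force'],1),'q',s['joints'].round(2))
    print('TCP shift mm',((np.array([x,y,z+.18])-s['eef_pos'])*1000).round(1),'turn',rv.round(4))
if __name__=='__main__': need(*map(float,sys.argv[1:5]))
E
python3 go.py 0.4397 -0.1597 0.039 0.68; python3 -c "
from m import *
jars(grab('top'),grab('scene'))"
```

```text
t 2.37 tcp [ 0.439  -0.1934  0.4092] grasp [ 0.4433 -0.1937  0.2292] phi 0.66 w 0.0753 F [ 0.1  0.4 -0.4] q [-0.6  -0.01  1.77  0.01  1.36 -1.26]
TCP shift mm [   0.7   33.7 -190.2] turn [0.0015 0.0238 0.0206]
('T', array([ 0.4398, -0.1597]), 160.0) [ 0.4381 -0.1584] tri [ 0.4397 -0.1601  0.0608] angT 2.273 0.0133 angS 2.216 0.0127 angX 2.244
('T', array([ 0.7192, -0.3242]), 110.0) [ 0.4414 -0.3879] tri [ 0.5145 -0.2679  0.2675] angT 1.245 1.5364 angS 2.189 0.0067 angX 1.896
('T', array([ 0.4461, -0.3948]), 175.0) [ 0.4414 -0.3879] tri [ 0.4469 -0.3986  0.0501] angT 2.201 0.0143 angS 2.189 0.0067 angX 2.112
```

apply_moves(plan=[[0, 0.012, 0.01, 0, 17, -20, 0.8], [0, 0.012, 0.01, 0, 17, -20, 0.8], [0, 0, 0, 0, 0, -20, 0.8], [0, 0, 0, 0, 0, -20, 0.8], [0, 0, 0, 0, 0, 0, 0.8], [0, 0, 0, 0, 0, 0, 0.8]])

```text
time: 3.27
eef_pos: [0.4369, -0.1451, 0.3304]
orientation: [0.423, 0.906, 0.0, 0.003]
contact_force: [-0.1, 0.7, 0.4]
gripper_width: 0.0747
```

```bash
python3 go.py 0.4397 -0.1597 0.039 0.68
```

```text
t 3.27 tcp [ 0.4369 -0.1451  0.3304] grasp [ 0.4378 -0.1456  0.1504] phi 0.697 w 0.0747 F [-0.1  0.7  0.4] q [-0.51  0.04  1.89  0.    1.2  -1.21]
TCP shift mm [   2.8  -14.6 -111.4] turn [ 0.0024  0.0052 -0.0172]
```

apply_moves(plan=[[0.002, 0.005, -0.017, 2.8, -14, 0, 0.8], [0, 0, 0, 0, 0, 0, 0.8], [0, 0, 0, 0, 0, -25, 0.8], [0, 0, 0, 0, 0, -25, 0.8], [0, 0, 0, 0, 0, -20, 0.8], [0, 0, 0, 0, 0, 0, 0.8], [0, 0, 0, 0, 0, 0, 0.8]])

```text
time: 3.85
eef_pos: [0.4449, -0.1649, 0.2694]
orientation: [0.432, 0.902, -0.001, 0.011]
contact_force: [0.3, 0.2, 0.2]
gripper_width: 0.0751
```

```bash
python3 go.py 0.4397 -0.1597 0.039 0.68
```

```text
t 3.85 tcp [ 0.4449 -0.1649  0.2694] grasp [ 0.4483 -0.167   0.0894] phi 0.677 w 0.0751 F [0.3 0.2 0.2] q [-0.54  0.15  1.91 -0.    1.05 -1.21]
TCP shift mm [ -5.2   5.2 -50.4] turn [0.012  0.0186 0.0035]
```

apply_moves(plan=[[0.012, 0.018, 0.003, -5, 5, 0, 0.8], [0, 0, 0, 0, 0, 0, 0.8], [0, 0, 0, 0, 0, 0, 0.8], [0, 0, 0, 0, 0, 0, 0.8]])

```text
time: 4.18
eef_pos: [0.4415, -0.1612, 0.2748]
orientation: [0.431, 0.902, -0.0, 0.003]
contact_force: [-0.6, 0.1, -0.2]
gripper_width: 0.0756
```

```bash
python3 go.py 0.4397 -0.1597 0.039 0.68
```

```text
t 4.18 tcp [ 0.4415 -0.1612  0.2748] grasp [ 0.4426 -0.1618  0.0948] phi 0.679 w 0.0756 F [-0.6  0.1 -0.2] q [-0.53  0.14  1.92  0.    1.08 -1.21]
TCP shift mm [ -1.8   1.5 -55.8] turn [0.003  0.0061 0.0013]
```

apply_moves(plan=[[0.002, 0.004, 0.001, -1.5, 1.5, -15, 0.8], [0, 0, 0, 0, 0, -15, 0.8], [0, 0, 0, 0, 0, -12, 0.8], [0, 0, 0, 0, 0, -8, 0.8], [0, 0, 0, 0, 0, -4, 0.8], [0, 0, 0, 0, 0, 0, 0.8], [0, 0, 0, 0, 0, 0, 0.8]])

```text
time: 4.77
eef_pos: [0.4431, -0.161, 0.2253]
orientation: [0.431, 0.903, -0.001, 0.008]
contact_force: [0.2, -0.3, -0.4]
gripper_width: 0.0752
```

```bash
python3 go.py 0.4397 -0.1597 0.039 0.68
```

```text
t 4.77 tcp [ 0.4431 -0.161   0.2253] grasp [ 0.4457 -0.1626  0.0453] phi 0.681 w 0.0752 F [ 0.2 -0.3 -0.4] q [-0.53  0.22  1.94  0.    0.96 -1.21]
TCP shift mm [-3.4  1.3 -6.3] turn [ 0.0084  0.0147 -0.0005]
```

apply_moves(plan=[[0.006, 0.012, 0, -3, 1, -5, 0.8], [0, 0, 0, 0, 0, 0, 0.8], [0, 0, 0, 0, 0, 0, 0.8]])

```text
time: 5.02
eef_pos: [0.4406, -0.1604, 0.2215]
orientation: [0.431, 0.903, -0.001, 0.003]
contact_force: [0.0, 0.3, 0.7]
gripper_width: 0.0754
```

```bash
python3 go.py 0.4397 -0.1597 0.039 0.68
```

```text
t 5.02 tcp [ 0.4406 -0.1604  0.2215] grasp [ 0.4413 -0.161   0.0415] phi 0.681 w 0.0754 F [0.  0.3 0.7] q [-0.53  0.23  1.95 -0.    0.96 -1.21]
TCP shift mm [-0.9  0.7 -2.5] turn [ 0.0034  0.0041 -0.0007]
```

apply_moves(plan=[[0.003, 0.004, 0, -1, 0.7, -1, 0.4], [0, 0, 0, 0, 0, 0, 0.4], [0, 0, 0, 0, 0, 0, 0.4], [0, 0, 0, 0, 0, 0, 0.4], [0, 0, 0, 0, 0, 0, 0.4], [0, 0, 0, 0, 0, 0, 0.4], [0, 0, 0, 0, 0, 0, 0.4], [0, 0, 0, 0, 0, 0, 0.4], [0, 0, 0, 0, 0, 0, 0.4], [0, 0, 0, 0, 0, 0, 0.4]], force=25)

```text
time: 5.85
eef_pos: [0.4398, -0.1598, 0.2212]
orientation: [0.431, 0.903, -0.0, 0.001]
contact_force: [-0.3, 0.8, 0.0]
gripper_width: 0.0487
```

```bash
python3 go.py 0.4397 -0.1597 0.039 0.68
```

```text
t 5.85 tcp [ 0.4398 -0.1598  0.2212] grasp [ 0.4401 -0.1599  0.0412] phi 0.681 w 0.0487 F [-0.3  0.8  0. ] q [-0.53  0.23  1.95 -0.    0.96 -1.21]
TCP shift mm [-0.1  0.1 -2.2] turn [ 0.0009  0.0013 -0.0006]
```

apply_moves(plan=[[0, 0, 0, 0, 0, 15, 0.4], [0, 0, 0, 0, 0, 20, 0.4], [0, 0, -0.1, 0, 0, 15, 0.4], [0, 0, -0.12, 8, 2, 0, 0.4], [0, 0, -0.12, 8, 2, 0, 0.4], [0, 0, -0.12, 8, 2, 0, 0.4], [0, 0, -0.12, 8, 2, 0, 0.4], [0, 0, -0.12, 8, 2, 0, 0.4], [0, 0, -0.12, 8, 2, 0, 0.4], [0, 0, -0.12, 8, 2, 0, 0.4], [0, 0, -0.12, 8, 2, 0, 0.4], [0, 0, -0.12, 8, 2, 0, 0.4], [0, 0, -0.12, 8, 2, 0, 0.4], [0, 0, -0.12, 8, 2, 0, 0.4], [0, 0, -0.12, 8, 2, 0, 0.4], [0, 0, -0.12, 8, 2, 0, 0.4], [0, 0, -0.12, 8, 2, 0, 0.4], [0, 0, -0.12, 8, 2, 0, 0.4], [0, 0, -0.12, 8, 2, 0, 0.4], [0, 0, -0.1, 6, 2, 0, 0.4]])

```text
time: 7.52
eef_pos: [0.5683, -0.1194, 0.2558]
orientation: [1.0, 0.021, -0.001, -0.014]
contact_force: [-0.1, 0.2, -3.2]
gripper_width: 0.049
```

apply_moves(plan=[[0, 0, 0, 0, 0, 0, 0.4], [0, 0, 0, 0, 0, 0, 0.4], [0, 0, 0, 0, 0, 0, 0.4]])

```text
time: 7.77
eef_pos: [0.5677, -0.1186, 0.2532]
orientation: [1.0, 0.023, -0.003, -0.015]
contact_force: [-0.2, -0.2, -3.0]
gripper_width: 0.0489
```

```bash
python3 go.py 0.5942 -0.1231 0.0415 -1.634
```

```text
t 7.77 tcp [ 0.5677 -0.1186  0.2532] grasp [ 0.5666 -0.1134  0.0733] phi -1.524 w 0.0489 F [-0.2 -0.2 -3. ] q [-0.36  0.39  1.65  0.03  1.12  1.15]
TCP shift mm [ 26.5  -4.5 -31.7] turn [-0.0294 -0.0047 -0.1098]
```

apply_moves(plan=[[-0.015, -0.002, -0.055, 10, -2, 0, 0.4], [-0.015, -0.002, -0.055, 10, -2, 0, 0.4], [0, 0, 0, 5, 0, 0, 0.4], [0, 0, 0, 0, 0, 0, 0.4], [0, 0, 0, 0, 0, 0, 0.4], [0, 0, 0, 0, 0, 0, 0.4]])

```text
time: 8.27
eef_pos: [0.5898, -0.1227, 0.2507]
orientation: [1.0, -0.029, -0.004, -0.001]
contact_force: [-0.4, 0.6, -2.9]
gripper_width: 0.0489
```

```bash
python3 go.py 0.5942 -0.1231 0.0415 -1.634
```

```text
t 8.27 tcp [ 0.5898 -0.1227  0.2507] grasp [ 0.5882 -0.1224  0.0707] phi -1.628 w 0.0489 F [-0.4  0.6 -2.9] q [-0.35  0.43  1.59 -0.    1.13  1.28]
TCP shift mm [  4.4  -0.4 -29.2] turn [-0.0018 -0.0088 -0.0058]
```

apply_moves(plan=[[-0.002, -0.009, -0.006, 4, 0, -8, 0.4], [0, 0, 0, 0, 0, -8, 0.4], [0, 0, 0, 0, 0, -4, 0.4], [0, 0, 0, 0, 0, 0, 0.4], [0, 0, 0, 0, 0, 0, 0.4], [0, 0, 0, 0, 0, 0, 0.4]])

```text
time: 8.77
eef_pos: [0.5922, -0.1224, 0.2272]
orientation: [1.0, -0.031, -0.001, -0.001]
contact_force: [-0.1, 0.4, -3.2]
gripper_width: 0.0486
```

```bash
python3 go.py 0.5942 -0.1231 0.0415 -1.634
```

```text
t 8.77 tcp [ 0.5922 -0.1224  0.2272] grasp [ 0.5917 -0.1222  0.0472] phi -1.633 w 0.0486 F [-0.1  0.4 -3.2] q [-0.35  0.46  1.6   0.    1.08  1.29]
TCP shift mm [ 2.  -0.7 -5.7] turn [-0.0013 -0.0028 -0.0013]
```

apply_moves(plan=[[-0.001, -0.003, -0.001, 2.2, -0.7, -2, 0.4], [0, 0, 0, 0, 0, -1.5, 0.4], [0, 0, 0, 0, 0, -1, 0.4], [0, 0, 0, 0, 0, 0, 0.4], [0, 0, 0, 0, 0, 0, 0.4]])

```text
time: 9.18
eef_pos: [0.595, -0.1232, 0.2228]
orientation: [1.0, -0.031, 0.001, 0.0]
contact_force: [0.1, -0.3, -3.5]
gripper_width: 0.0487
```

```bash
python3 go.py 0.5942 -0.1231 0.0415 -1.634
```

```text
t 9.18 tcp [ 0.595  -0.1232  0.2228] grasp [ 0.5952 -0.1233  0.0428] phi -1.634 w 0.0487 F [ 0.1 -0.3 -3.5] q [-0.35  0.47  1.6   0.    1.07  1.29]
TCP shift mm [-0.8  0.1 -1.3] turn [ 0.0001  0.0015 -0.0004]
```

Lower until the weight comes off, then open.

apply_moves(plan=[[0, 0.002, 0, -0.8, 0, -1, 0.4], [0, 0, 0, 0, 0, -1, 0.4], [0, 0, 0, 0, 0, -0.5, 0.4], [0, 0, 0, 0, 0, 0, 0.4]])

```text
time: 9.52
eef_pos: [0.5944, -0.1234, 0.2214]
orientation: [1.0, -0.031, 0.0, 0.0]
contact_force: [0.6, -0.4, -2.9]
gripper_width: 0.0488
```

```bash
python3 go.py 0.5942 -0.1231 0.0415 -1.634
```

```text
t 9.52 tcp [ 0.5944 -0.1234  0.2214] grasp [ 0.5945 -0.1235  0.0414] phi -1.634 w 0.0488 F [ 0.6 -0.4 -2.9] q [-0.35  0.48  1.6  -0.    1.07  1.29]
TCP shift mm [-0.2  0.3  0.1] turn [ 0.0005  0.0005 -0.0005]
```

apply_moves(plan=[[0, 0, 0, 0, 0.2, -1, 0.4], [0, 0, 0, 0, 0, -0.7, 0.4], [0, 0, 0, 0, 0, 0, 0.4]])

```text
time: 9.77
eef_pos: [0.5947, -0.1233, 0.2213]
orientation: [1.0, -0.031, 0.001, 0.001]
contact_force: [-0.4, 0.1, -3.4]
gripper_width: 0.0483
```

```bash
python3 go.py 0.5942 -0.1231 0.0415 -1.634
```

```text
t 9.77 tcp [ 0.5947 -0.1233  0.2213] grasp [ 0.5949 -0.1235  0.0413] phi -1.633 w 0.0483 F [-0.4  0.1 -3.4] q [-0.35  0.48  1.6  -0.    1.07  1.29]
TCP shift mm [-0.5  0.2  0.2] turn [ 0.0011  0.0011 -0.0006]
```

apply_moves(plan=[[0, 0, 0, 0, 0.2, -2, 0.4], [0, 0, 0, 0, 0, -1, 0.4], [0, 0, 0, 0, 0, 0, 0.4], [0, 0, 0, 0, 0, 0, 0.4]])

```text
time: 10.1
eef_pos: [0.5952, -0.1233, 0.2213]
orientation: [1.0, -0.031, 0.001, 0.001]
contact_force: [-0.3, -0.2, 0.5]
gripper_width: 0.0486
```

```bash
python3 go.py 0.5942 -0.1231 0.0415 -1.634
```

```text
t 10.1 tcp [ 0.5952 -0.1233  0.2213] grasp [ 0.5956 -0.1236  0.0413] phi -1.633 w 0.0486 F [-0.3 -0.2  0.5] q [-0.35  0.48  1.6  -0.    1.07  1.29]
TCP shift mm [-1.   0.2  0.2] turn [ 0.0019  0.0022 -0.001 ]
```

apply_moves(plan=[[0.002, 0.002, 0, -0.8, 0, 0, 0.4], [0, 0, 0, 0, 0, 0, 0.75], [0, 0, 0, 0, 0, 0, 0.75], [0, 0, 0, 0, 0, 0, 0.75], [0, 0, 0, 0, 0, 0, 0.75], [0, 0, 0, 0, 0, 0, 0.75], [0, 0, 0, 0, 0, 15, 0.75], [0, 0, 0, 0, 0, 25, 0.75], [0, 0, 0, 0, 0, 25, 0.75], [0, 0, 0, 0, 0, 15, 0.75], [0, 0, 0, -10, -12, 5, 0.75], [0, 0, -0.06, -25, -20, 0, 0.75], [0, 0, -0.06, -25, -20, 0, 0.75], [0, 0, -0.06, -25, -20, 0, 0.75], [0, 0, -0.06, -25, -20, 0, 0.75], [0, 0, 0, -20, -20, 0, 0.75], [0, 0, 0, -12, -12, 0, 0.75], [0, 0, 0, -5, -5, 0, 0.75], [0, 0, 0, 0, 0, 0, 0.75], [0, 0, 0, 0, 0, 0, 0.75]])

```text
time: 11.77
eef_pos: [0.4346, -0.2593, 0.3053]
orientation: [0.988, -0.156, -0.001, 0.001]
contact_force: [-0.1, -0.3, 0.6]
gripper_width: 0.0708
```

```bash
python3 go.py 0.4372 -0.2652 0.0395 -1.87;  python3 -c "
from m import *
S=grab('scene');T=grab('top');jars(T,S); save(cv2.resize(T['img'][150:260,330:480],None,fx=5,fy=5,interpolation=cv2.INTER_CUBIC),'top1.png')"
```

```text
t 11.77 tcp [ 0.4346 -0.2593  0.3053] grasp [ 0.4343 -0.2596  0.1253] phi -1.884 w 0.0708 F [-0.1 -0.3  0.6] q [-0.71  0.17  1.81 -0.    1.17  1.18]
TCP shift mm [  2.6  -5.9 -85.8] turn [ 0.0019 -0.0016  0.0143]
('T', array([ 0.5969, -0.1236]), 139.0) [ 0.5977 -0.123 ] tri [ 0.5975 -0.1235  0.0633] angT -0.097 0.0119 angS -0.17 0.0113 angX -0.109
('T', array([ 0.7192, -0.3242]), 110.0) [ 0.5977 -0.123 ] tri [ 0.8849 -0.4478 -0.521 ] angT 1.245 1.5364 angS -0.17 0.0113 angX 2.15
('T', array([ 0.4406, -0.4027]), 91.0) [ 0.4353 -0.2641] tri [ 0.5039 -0.4712 -0.2314] angT 1.105 1.7167 angS 2.83 0.0123 angX 1.795
```

apply_moves(plan=[[0.002, -0.001, 0.014, 2.5, -5, -10, 0.75], [0, 0, 0, 0, 0, -20, 0.75], [0, 0, 0, 0, 0, -20, 0.75], [0, 0, 0, 0, 0, -15, 0.75], [0, 0, 0, 0, 0, -8, 0.75], [0, 0, 0, 0, 0, 0, 0.75], [0, 0, 0, 0, 0, 0, 0.75], [0, 0, 0, 0, 0, 0, 0.75]])

```text
time: 12.83
eef_pos: [0.4408, -0.2641, 0.2282]
orientation: [0.99, -0.144, 0.002, 0.001]
contact_force: [0.3, 1.0, -0.9]
gripper_width: 0.0706
```

```bash
python3 go.py 0.4369 -0.2648 0.0395 -1.87
```

```text
t 12.83 tcp [ 0.4408 -0.2641  0.2282] grasp [ 0.4413 -0.2645  0.0482] phi -1.86 w 0.0706 F [ 0.3  1.  -0.9] q [-0.71  0.3   1.84  0.    1.    1.15]
TCP shift mm [-3.9 -0.7 -8.7] turn [ 0.0026  0.0031 -0.0105]
```

View pics/top1.png

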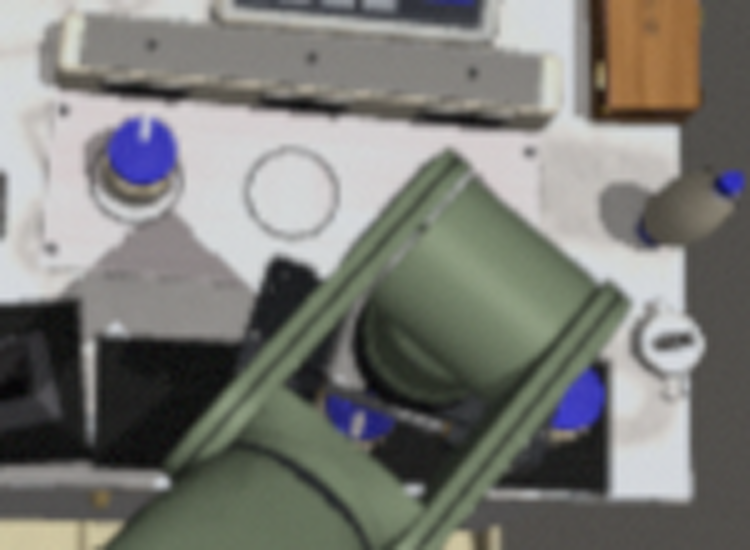

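apply_moves(plan=[[0.002, 0.003, -0.01, -4, -0.5, -5, 0.75], [0, 0, 0, 0, 0, -3, 0.75], [0, 0, 0, 0, 0, 0, 0.75], [0, 0, 0, 0, 0, 0, 0.75]])

```text
time: 13.17
eef_pos: [0.4374, -0.2656, 0.2221]
orientation: [0.989, -0.149, 0.002, 0.002]
contact_force: [0.1, 0.4, 0.3]
gripper_width: 0.0707
```

```bash
python3 go.py 0.4369 -0.2648 0.0395 -1.87
```

```text
t 13.17 tcp [ 0.4374 -0.2656  0.2221] grasp [ 0.4382 -0.2663  0.0421] phi -1.87 w 0.0707 F [0.1 0.4 0.3] q [-0.71  0.31  1.84 -0.    0.99  1.16]
TCP shift mm [-0.5  0.8 -2.6] turn [0.0041 0.004  0.0002]
```

Close, lift, and turn +3.38 while going to bay1.

apply_moves(plan=[[0.004, 0.004, 0, -0.5, 0.8, -0.5, 0.4], [0, 0, 0, 0, 0, 0, 0.4], [0, 0, 0, 0, 0, 0, 0.4], [0, 0, 0, 0, 0, 0, 0.4], [0, 0, 0, 0, 0, 0, 0.4], [0, 0, 0, 0, 0, 0, 0.4], [0, 0, 0, 0, 0, 0, 0.4], [0, 0, 0, 0, 0, 0, 0.4], [0, 0, 0, 0, 0, 0, 0.4], [0, 0, 0, 0, 0, 15, 0.4], [0, 0, 0, 0, 0, 20, 0.4], [0, 0, 0, 0, 0, 10, 0.4], [0, 0, 0, 0, 0, 0, 0.4], [0, 0, 0, 0, 0, 0, 0.4]], force=25)

```text
time: 14.33
eef_pos: [0.4354, -0.2635, 0.2658]
orientation: [0.989, -0.149, -0.003, -0.002]
contact_force: [0.1, 0.2, -3.9]
gripper_width: 0.0486
```

```bash
python3 go.py 0.587 -0.2279 0.0415 1.509
```

```text
t 14.33 tcp [ 0.4354 -0.2635  0.2658] grasp [ 0.4346 -0.2628  0.0858] phi -1.87 w 0.0486 F [ 0.1  0.2 -3.9] q [-0.71  0.23  1.83 -0.    1.09  1.16]
TCP shift mm [151.6  35.6 -44.3] turn [-0.0072  0.0048 -2.904 ]
```

apply_moves(plan=[[0, 0, 0.12, 0, 0, 0, 0.4], [0, 0, 0.12, 0, 0, 0, 0.4], [0, 0, 0.12, 0, 0, 0, 0.4], [0, 0, 0.12, 0, 0, 0, 0.4], [0, 0, 0.12, 0, 0, 0, 0.4], [0, 0, 0.12, 0, 0, 0, 0.4], [0, 0, 0.12, 0, 0, 0, 0.4], [0, 0, 0.12, 0, 0, 0, 0.4], [0, 0, 0.12, 0, 0, 0, 0.4], [0, 0, 0.12, 8, 2, 0, 0.4], [0, 0, 0.12, 8, 2, 0, 0.4], [0, 0, 0.12, 8, 2, 0, 0.4], [0, 0, 0.12, 8, 2, 0, 0.4], [0, 0, 0.12, 8, 2, 0, 0.4], [0, 0, 0.12, 8, 2, 0, 0.4], [0, 0, 0.12, 8, 2, 0, 0.4], [0, 0, 0.12, 8, 2, 0, 0.4], [0, 0, 0.12, 8, 2, 0, 0.4], [0, 0, 0.12, 8, 2, 0, 0.4], [0, 0, 0.12, 8, 2, 0, 0.4]])

```text
time: 16.0
eef_pos: [0.5169, -0.2346, 0.239]
orientation: [0.454, 0.891, -0.016, -0.009]
contact_force: [-0.4, 0.4, -3.7]
gripper_width: 0.0491
```

apply_moves(plan=[[0, 0, 0.12, 8, 2, 0, 0.4], [0, 0, 0.12, 8, 2, 0, 0.4], [0, 0, 0.12, 8, 2, 0, 0.4], [0, 0, 0.12, 8, 2, 0, 0.4], [0, 0, 0.12, 8, 2, 0, 0.4], [0, 0, 0.12, 8, 2, 0, 0.4], [0, 0, 0.12, 6, 2, 0, 0.4], [0, 0, 0.06, 4, 2, 0, 0.4], [0, 0, 0, 0, 0, 0, 0.4], [0, 0, 0, 0, 0, 0, 0.4], [0, 0, 0, 0, 0, 0, 0.4]])

```text
time: 16.92
eef_pos: [0.5742, -0.2147, 0.2232]
orientation: [0.001, 1.0, -0.016, -0.012]
contact_force: [-0.6, -0.3, 2.8]
gripper_width: 0.0486
```

```bash
python3 go.py 0.587 -0.2279 0.0415 1.509
```

```text
t 16.92 tcp [ 0.5742 -0.2147  0.2232] grasp [ 0.57   -0.2204  0.0434] phi 1.568 w 0.0486 F [-0.6 -0.3  2.8] q [-0.49  0.49  1.58 -0.04  1.08 -2.04]
TCP shift mm [ 12.8 -13.2  -1.7] turn [ 0.0312 -0.0246 -0.0588]
```

apply_moves(plan=[[0, 0, 0, 0, 0, 12, 0.4], [0.015, -0.012, -0.03, 6, -6, 5, 0.4], [0.015, -0.012, -0.03, 6, -6, 0, 0.4], [0, 0, 0, 0, 0, 0, 0.4], [0, 0, 0, 0, 0, 0, 0.4], [0, 0, 0, 0, 0, 0, 0.4]])

```text
time: 17.42
eef_pos: [0.5861, -0.2289, 0.2409]
orientation: [0.037, 0.999, 0.001, 0.0]
contact_force: [0.1, 0.0, -3.1]
gripper_width: 0.049
```

```bash
python3 go.py 0.587 -0.2279 0.0415 1.509
```

```text
t 17.42 tcp [ 0.5861 -0.2289  0.2409] grasp [ 0.5862 -0.2283  0.0609] phi 1.496 w 0.049 F [ 0.1  0.  -3.1] q [-0.51  0.49  1.53  0.    1.12 -2.01]
TCP shift mm [  0.9   1.  -19.4] turn [-0.003   0.0007  0.0126]
```

apply_moves(plan=[[-0.003, 0, 0.012, 0.5, 1, -6, 0.4], [0, 0, 0, 0, 0, -6, 0.4], [0, 0, 0, 0, 0, -4, 0.4], [0, 0, 0, 0, 0, 0, 0.4], [0, 0, 0, 0, 0, 0, 0.4]])

```text
time: 17.83
eef_pos: [0.5863, -0.2278, 0.2227]
orientation: [0.031, 1.0, -0.0, -0.0]
contact_force: [-1.0, 0.3, 3.7]
gripper_width: 0.0485
```

```bash
python3 go.py 0.587 -0.2279 0.0415 1.509
```

```text
t 17.83 tcp [ 0.5863 -0.2278  0.2227] grasp [ 0.5863 -0.2279  0.0427] phi 1.509 w 0.0485 F [-1.   0.3  3.7] q [-0.51  0.51  1.54 -0.    1.09 -2.02]
TCP shift mm [ 0.7 -0.1 -1.2] turn [ 0.0003 -0.0001 -0.0004]
```

apply_moves(plan=[[0, 0, 0, 0, 0, 0, 0.75], [0, 0, 0, 0, 0, 0, 0.75], [0, 0, 0, 0, 0, 0, 0.75], [0, 0, 0, 0, 0, 0, 0.75], [0, 0, 0, 0, 0, 0, 0.75], [0, 0, 0, 0, 0, 15, 0.75], [0, 0, 0, 0, 0, 25, 0.75], [0, 0, 0, 0, 0, 25, 0.75], [0, 0, 0, 0, 0, 20, 0.75], [0, 0, -0.03, -15, -16, 5, 0.75], [0, 0, -0.1, -25, -26, 0, 0.75], [0, 0, -0.11, -25, -26, 0, 0.75], [0, 0, -0.11, -25, -26, 0, 0.75], [0, 0, -0.11, -20, -26, 0, 0.75], [0, 0, -0.1, -15, -18, 0, 0.75], [0, 0, -0.05, -8, -12, 0, 0.75], [0, 0, 0, -4, -5, 0, 0.75], [0, 0, 0, 0, 0, 0, 0.75], [0, 0, 0, 0, 0, 0, 0.75]])

```text
time: 19.42
eef_pos: [0.4438, -0.3866, 0.3225]
orientation: [0.34, 0.94, -0.003, 0.005]
contact_force: [-0.2, 0.1, -0.3]
gripper_width: 0.0708
```

```bash
sed -i 's/zb+\.061/zb+.059/g; s/p\[0\]<0.72/p[0]<0.66/' m.py; python3 go.py 0.4455 -0.3936 0.0395 0.86;  python3 -c "
from m import *
S=grab('scene');T=grab('top');jars(T,S); save(cv2.resize(np.hstack([T['img'][150:260,330:480],S['img'][120:230,300:450]]),None,fx=2.6,fy=2.6,interpolation=cv2.INTER_CUBIC),'c2.png')"
```

```text
t 19.42 tcp [ 0.4438 -0.3866  0.3225] grasp [ 0.4451 -0.3882  0.1425] phi 0.876 w 0.0708 F [-0.2  0.1 -0.3] q [-0.86  0.31  1.59  0.    1.23 -1.74]
TCP shift mm [   1.7   -7.  -103. ] turn [ 0.009   0.0076 -0.0164]
('T', array([ 0.5974, -0.1238]), 139.0) [ 0.5989 -0.1246] tri [ 0.5973 -0.1234  0.0643] angT -0.09 0.0114 angS -0.033 0.01 angX -0.115
('T', array([ 0.5878, -0.228 ]), 142.0) [ 0.5884 -0.2288] tri [ 0.5875 -0.2277  0.0637] angT -0.063 0.0116 angS -0.034 0.01 angX -0.1
```

apply_moves(plan=[[0.009, 0.007, -0.016, 1.5, -7, -10, 0.75], [0, 0, 0, 0, 0, -20, 0.75], [0, 0, 0, 0, 0, -25, 0.75], [0, 0, 0, 0, 0, -20, 0.75], [0, 0, 0, 0, 0, -12, 0.75], [0, 0, 0, 0, 0, -5, 0.75], [0, 0, 0, 0, 0, 0, 0.75], [0, 0, 0, 0, 0, 0, 0.75], [0, 0, 0, 0, 0, 0, 0.75]])

```text
time: 20.57
eef_pos: [0.4487, -0.3922, 0.2303]
orientation: [0.345, 0.938, -0.002, 0.003]
contact_force: [0.4, -0.0, 0.6]
gripper_width: 0.0706
```

```bash
python3 go.py 0.4455 -0.3936 0.0395 0.86
```

```text
t 20.57 tcp [ 0.4487 -0.3922  0.2303] grasp [ 0.4496 -0.3931  0.0503] phi 0.866 w 0.0706 F [ 0.4 -0.   0.6] q [-0.86  0.44  1.63  0.    1.07 -1.73]
TCP shift mm [ -3.2  -1.4 -10.8] turn [ 0.0051  0.0048 -0.0057]
```

View pics/c2.png

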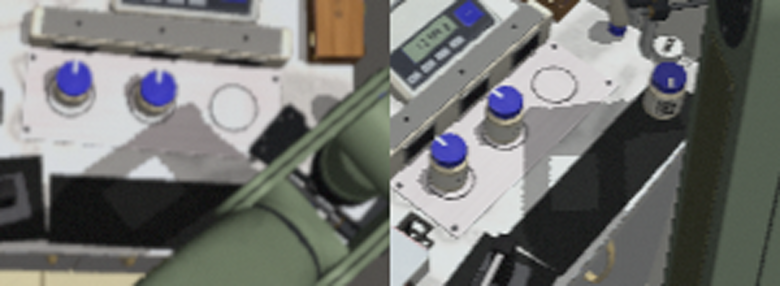

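```bash
python3 -c "
from m import *
S=grab('scene',2);print([(ray(S,*o[0],.062)[:2].round(4),o[3],np.arctan2(*(ray(S,*o[1],.069)-ray(S,*o[0],.062))[1::-1])) for o in lids(S)])"
```

```text
[(array([ 0.5992, -0.1245]), 135.0, np.float64(-0.039435661971948)), (array([ 0.588 , -0.2287]), 128.0, np.float64(-0.0355983460702129)), (array([ 0.4481, -0.393 ]), 107.0, np.float64(2.344183756874941))]
```

apply_moves(plan=[[0.005, 0.005, -0.006, -3, -1.5, -5, 0.75], [0, 0, 0, 0, 0, -4, 0.75], [0, 0, 0, 0, 0, -1, 0.75], [0, 0, 0, 0, 0, 0, 0.75], [0, 0, 0, 0, 0, 0, 0.75]])

```text
time: 21.08
eef_pos: [0.4462, -0.3952, 0.223]
orientation: [0.349, 0.937, -0.002, 0.003]
contact_force: [-0.0, -0.7, -0.5]
gripper_width: 0.0703
```

```bash
python3 go.py 0.4458 -0.394 0.0395 0.86
```

```text
t 21.08 tcp [ 0.4462 -0.3952  0.223 ] grasp [ 0.4469 -0.3962  0.043 ] phi 0.859 w 0.0703 F [-0.  -0.7 -0.5] q [-0.87  0.45  1.63 -0.    1.05 -1.73]
TCP shift mm [-0.4  1.2 -3.5] turn [0.0051 0.0039 0.0013]
```

apply_moves(plan=[[0.005, 0.004, 0.001, -0.4, 1.2, -1.5, 0.75], [0, 0, 0, 0, 0, 0, 0.4], [0, 0, 0, 0, 0, 0, 0.4], [0, 0, 0, 0, 0, 0, 0.4], [0, 0, 0, 0, 0, 0, 0.4], [0, 0, 0, 0, 0, 0, 0.4], [0, 0, 0, 0, 0, 0, 0.4], [0, 0, 0, 0, 0, 0, 0.4], [0, 0, 0, 0, 0, 0, 0.4], [0, 0, 0, 0, 0, 15, 0.4], [0, 0, 0, 0, 0, 20, 0.4], [0, 0, 0, 0, 0, 20, 0.4], [0, 0, 0, 0, 0, 5, 0.4], [0, 0, 0, 0, 0, 0, 0.4]], force=25)

```text
time: 22.25
eef_pos: [0.4441, -0.3918, 0.2789]
orientation: [0.348, 0.937, 0.003, -0.005]
contact_force: [0.3, 0.7, -2.8]
gripper_width: 0.0489
```

```bash
python3 go.py 0.5798 -0.3327 0.043 -1.4
```

```text
t 22.25 tcp [ 0.4441 -0.3918  0.2789] grasp [ 0.4429 -0.3904  0.0989] phi 0.86 w 0.0489 F [ 0.3  0.7 -2.8] q [-0.87  0.37  1.6  -0.    1.17 -1.73]
TCP shift mm [135.7  59.1 -55.9] turn [-0.012   0.0053 -2.2599]
```

apply_moves(plan=[[0, 0, -0.1, 0, 4, 0.5, 0.4], [0, 0, -0.12, 4, 4, 0.5, 0.4], [0, 0, -0.12, 8, 4, 0.5, 0.4], [0, 0, -0.12, 8, 4, 0.5, 0.4], [0, 0, -0.12, 8, 4, 0.5, 0.4], [0, 0, -0.12, 8, 4, 0.5, 0.4], [0, 0, -0.12, 8, 4, 0.5, 0.4], [0, 0, -0.12, 8, 4, 0.5, 0.4], [0, 0, -0.12, 8, 4, 0.5, 0.4], [0, 0, -0.12, 8, 4, 0.5, 0.4], [0, 0, -0.12, 8, 4, 0.5, 0.4], [0, 0, -0.12, 8, 4, 0.5, 0.4], [0, 0, -0.12, 8, 4, 0.5, 0.4], [0, 0, -0.12, 8, 4, 0.5, 0.4], [0, 0, -0.12, 8, 3, 0.5, 0.4], [0, 0, -0.12, 8, 0, 0.5, 0.4], [0, 0, -0.12, 8, 0, 0.5, 0.4], [0, 0, -0.12, 6, 0, 0.5, 0.4], [0, 0, -0.08, 4, 0, 0, 0.4], [0, 0, 0, 0, 0, 0, 0.4]])

```text
time: 23.92
eef_pos: [0.5751, -0.3223, 0.2529]
orientation: [0.998, 0.058, 0.007, -0.019]
contact_force: [0.2, 0.4, -1.8]
gripper_width: 0.0488
```

apply_moves(plan=[[0, 0, 0, 0, 0, 0, 0.4], [0, 0, 0, 0, 0, 0, 0.4]])

```text
time: 24.08
eef_pos: [0.5742, -0.3216, 0.2499]
orientation: [0.998, 0.06, 0.005, -0.02]
contact_force: [-0.2, -0.6, -2.7]
gripper_width: 0.0486
```

```bash
python3 go.py 0.5798 -0.3327 0.043 -1.4
```

```text
t 24.08 tcp [ 0.5742 -0.3216  0.2499] grasp [ 0.5756 -0.3142  0.07  ] phi -1.45 w 0.0486 F [-0.2 -0.6 -2.7] q [-0.65  0.53  1.44  0.04  1.19  0.78]
TCP shift mm [  5.6 -11.1 -26.9] turn [-0.0414  0.0065  0.0502]
```

apply_moves(plan=[[-0.02, 0.003, 0.025, 3, -5, 0, 0.4], [-0.02, 0.003, 0.025, 3, -5, -4, 0.4], [0, 0, 0, 0, 0, -6, 0.4], [0, 0, 0, 0, 0, -4, 0.4], [0, 0, 0, 0, 0, 0, 0.4], [0, 0, 0, 0, 0, 0, 0.4], [0, 0, 0, 0, 0, 0, 0.4]])

```text
time: 24.67
eef_pos: [0.5792, -0.3329, 0.2322]
orientation: [0.996, 0.089, -0.002, 0.0]
contact_force: [-0.6, -0.3, -2.0]
gripper_width: 0.0484
```

```bash
python3 go.py 0.5798 -0.3327 0.043 -1.4
```

```text
t 24.67 tcp [ 0.5792 -0.3329  0.2322] grasp [ 0.5785 -0.3331  0.0522] phi -1.392 w 0.0484 F [-0.6 -0.3 -2. ] q [-0.65  0.57  1.42 -0.    1.15  0.74]
TCP shift mm [ 0.6  0.2 -9.2] turn [ 0.0009 -0.0037 -0.0082]
```

apply_moves(plan=[[0.001, -0.004, -0.008, 0.6, 0.2, -4, 0.4], [0, 0, 0, 0, 0, -3, 0.4], [0, 0, 0, 0, 0, -1.5, 0.4], [0, 0, 0, 0, 0, 0, 0.4], [0, 0, 0, 0, 0, 0, 0.4]])

```text
time: 25.08
eef_pos: [0.5799, -0.3326, 0.2233]
orientation: [0.996, 0.085, 0.001, 0.0]
contact_force: [0.3, -0.4, -1.3]
gripper_width: 0.0487
```

```bash
python3 go.py 0.5798 -0.3327 0.043 -1.4
```

```text
t 25.08 tcp [ 0.5799 -0.3326  0.2233] grasp [ 0.5802 -0.3327  0.0433] phi -1.4 w 0.0487 F [ 0.3 -0.4 -1.3] q [-0.65  0.58  1.43  0.    1.13  0.75]
TCP shift mm [-0.1 -0.1 -0.3] turn [0.0001 0.0014 0.0005]
```

apply_moves(plan=[[0, 0, 0, 0, 0, -2, 0.4], [0, 0, 0, 0, 0, -1, 0.4], [0, 0, 0, 0, 0, 0, 0.75], [0, 0, 0, 0, 0, 0, 0.75], [0, 0, 0, 0, 0, 0, 0.75], [0, 0, 0, 0, 0, 0, 0.75], [0, 0, 0, 0, 0, 0, 0.75], [0, 0, 0, 0, 0, 15, 0.75], [0, 0, 0, 0, 0, 25, 0.75], [0, 0, 0, 0, 0, 25, 0.75], [0, 0, 0, 0, 0, 20, 0.75], [0, 0, -0.02, -10, 8, 10, 0.75], [0, 0, -0.06, -20, 20, 0, 0.75], [0, 0, -0.08, -20, 30, 0, 0.75], [0, 0, -0.08, -20, 30, 0, 0.75], [0, 0, 0, -20, 30, 0, 0.75], [0, 0, 0, -20, 30, 0, 0.75], [0, 0, 0, -15, 30, 0, 0.75], [0, 0, 0, 0, 10, 0, 0.75], [0, 0, 0, 0, 0, 0, 0.75]])

```text
time: 26.75
eef_pos: [0.4502, -0.1408, 0.3374]
orientation: [0.999, -0.043, 0.011, 0.008]
contact_force: [-0.9, 0.4, 0.2]
gripper_width: 0.0702
```

apply_moves(plan=[[0, 0, 0, -10, 20, 0, 0.75], [0, 0, 0, -10, 30, 0, 0.75], [0, 0, 0, -10, 30, 0, 0.75], [0, 0, 0, -10, 20, 0, 0.75], [0, 0, 0, 0, 0, 0, 0.75], [0, 0, 0, 0, 0, 0, 0.75]])

```text
time: 27.25
eef_pos: [0.4146, -0.0425, 0.3447]
orientation: [0.999, -0.044, 0.019, 0.012]
contact_force: [0.5, 0.1, -0.4]
gripper_width: 0.0702
```

```bash
python3 go.py 0.5975 -0.1237 0.043 -1.634;  python3 -c "
from m import *
S=grab('scene');T=grab('top');jars(T,S);save(cv2.resize(np.hstack([T['img'][150:260,330:480],S['img'][120:230,300:450]]),None,fx=2.6,fy=2.6,interpolation=cv2.INTER_CUBIC),'c3.png')"
```

```text
t 27.25 tcp [ 0.4146 -0.0425  0.3447] grasp [ 0.4211 -0.0471  0.1649] phi -1.659 w 0.0702 F [ 0.5  0.1 -0.4] q [-0.31 -0.09  1.99 -0.01  1.2   1.36]
TCP shift mm [ 182.9  -81.2 -121.7] turn [0.0249 0.0367 0.0249]
('T', array([ 0.5974, -0.1238]), 139.0) [ 0.5986 -0.1241] tri [ 0.5975 -0.1235  0.0633] angT -0.092 0.0113 angS -0.079 0.0103 angX -0.111
('T', array([ 0.5878, -0.228 ]), 142.0) [ 0.5914 -0.2234] tri [ 0.5918 -0.2282  0.0554] angT -0.066 0.0116 angS -0.696 0.009 angX -0.107
('T', array([ 0.5812, -0.3325]), 141.0) [ 0.5914 -0.2234] tri [ 0.6565 -0.3664 -0.1476] angT -0.117 0.0109 angS -0.696 0.009 angX -0.152
```

apply_moves(plan=[[0.012, 0.018, 0.012, 0, -20, 0, 0.75], [0.012, 0.018, 0.012, 0, -35, 0, 0.75], [0, 0, 0, 0, -38, 0, 0.75], [0, 0, 0, 0, -38, 0, 0.75], [0, 0, 0, 0, -38, 0, 0.75], [0, 0, 0, 0, -38, 0, 0.75], [0, 0, 0, 0, -30, 0, 0.75], [0, 0, 0, 0, -15, 0, 0.75], [0, 0, 0, 0, 0, 0, 0.75]])

```text
time: 28.4
eef_pos: [0.4114, -0.3093, 0.3427]
orientation: [0.999, -0.032, -0.002, -0.001]
contact_force: [-1.2, 0.4, -0.0]
gripper_width: 0.0705
```

```bash
python3 -c "
from m import *
S=grab('scene');T=grab('top');jars(T,S)
a=cv2.resize(T['img'][200:250,210:355],None,fx=5.4,fy=5.4,interpolation=cv2.INTER_CUBIC)
b=cv2.resize(S['img'][195:335,250:380],None,fx=2.35,fy=2.35,interpolation=cv2.INTER_CUBIC)
im=np.zeros((600,783,3),np.uint8); im[:270]=a[:,:783]; im[271:271+329,:b.shape[1]]=b[:329]; save(im,'rod.png')"
```

```text
('T', array([ 0.5974, -0.1238]), 139.0) [ 0.5989 -0.1246] tri [ 0.5973 -0.1234  0.0643] angT -0.085 0.0114 angS -0.035 0.01 angX -0.11
('T', array([ 0.5878, -0.228 ]), 142.0) [ 0.5884 -0.2288] tri [ 0.5875 -0.2277  0.0637] angT -0.066 0.0116 angS -0.034 0.01 angX -0.104
('T', array([ 0.5812, -0.3325]), 141.0) [ 0.5816 -0.3339] tri [ 0.5805 -0.332   0.0646] angT -0.119 0.0109 angS -0.025 0.0101 angX -0.158
```

View pics/rod.png

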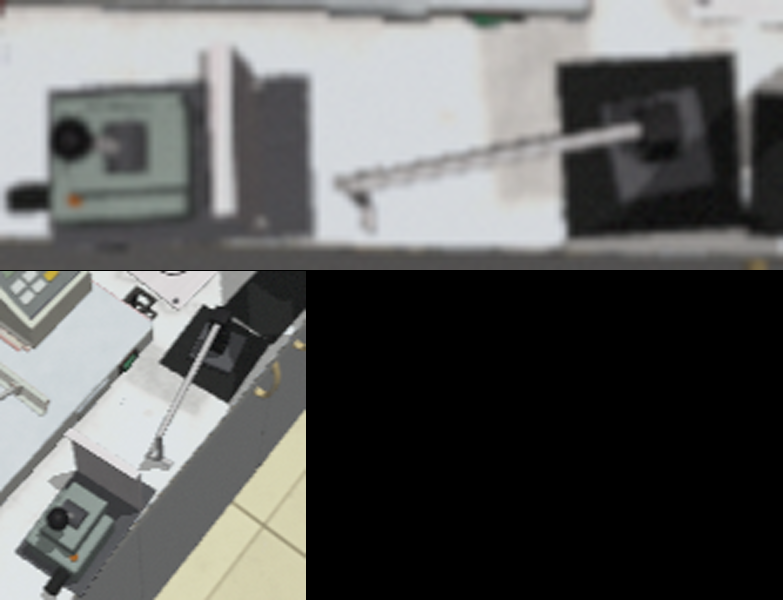

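```bash
cat > pt.py <<'E'
from m import *
T=cam('top');S=cam('scene')
t=lambda u,v,z:ray(T,210+u/5.4-.4,200+v/5.4-.4,z)[:2]; s=lambda u,v,z:ray(S,250+u/2.35-.3,195+(v-271)/2.35-.3,z)[:2]
E
python3 - <<'E'
from pt import *
an=lambda a,b:np.arctan2(*(b-a)[::-1]).round(3)
for f,a,b,n in((t,(640,129),(345,183),'T'),(s,(217,326),(156,438),'S')):
    A=f(*a,.088);B=f(*b,.088); print(n,'rod',A.round(4),B.round(4),np.linalg.norm(A-B).round(4),an(A,B))
print('col top',t(657,125,.098).round(4),s(220,320,.098).round(4))
print('hook',t(366,212,.015).round(4),s(156,465,.015).round(4))
g=[t(*q,.126) for q in((205,48),(229,48),(237,214),(213,216))]; print('guard',np.round(g,4),an(g[3],g[0]),an(g[2],g[1]))
print('guardS',s(68,434,.126).round(4),s(153,483,.126).round(4),an(s(153,483,.126),s(68,434,.126)))
print('ball',t(70,139,.111).round(4),s(58,518,.111).round(4))
bx=[t(*q,.045) for q in((52,92),(190,88),(192,215),(54,223))]; print('box',np.round(bx,4),an(bx[0],bx[1]),an(bx[3],bx[2]),an(bx[3],bx[0]))
m=[t(*q,.003) for q in((557,63),(735,55),(743,236),(567,238))]; print('mat',np.mean(m,0).round(4),an(m[3],m[0]),an(m[2],m[1]),an(m[1],m[0]))
E
```

```text
T rod [ 0.4491 -0.0307] [0.4134 0.1382] 0.1726 1.779
S rod [ 0.4485 -0.0292] [0.4129 0.1399] 0.1728 1.778
col top [ 0.45   -0.0404] [ 0.4476 -0.0337]
hook [0.4059 0.1329] [0.4108 0.1435]
guard [[0.4833 0.2167]
 [0.4837 0.2031]
 [0.3894 0.1935]
 [0.388  0.2068]] 0.103 0.102
guardS [0.4851 0.2124] [0.3704 0.198 ] 0.125
ball [0.4316 0.2929] [0.4318 0.2921]
box [[0.4694 0.3202]
 [0.4739 0.238 ]
 [0.3979 0.2325]
 [0.3911 0.3136]] -1.517 -1.488 0.083
mat [ 0.4512 -0.0376] 0.086 0.06 1.641
```

apply_moves(plan=[[0, 0, 0.06, 0, 10, 0, 0.75], [0, 0, 0.12, 1, 17, 0, 0.75], [0, 0, 0.12, 2, 17, 0, 0.75], [0, 0, 0.12, 2, 17, 0, 0.75], [0, 0, 0.12, 2, 17, 0, 0.75], [0, 0, 0.12, 2, 17, 0, 0.75], [0, 0, 0.12, 2, 17, 0, 0.75], [0, 0, 0.12, 2, 17, 0, 0.75], [0, 0, 0.12, 2, 17, 0, 0.75], [0, 0, 0.12, 2, 17, 0, 0.75], [0, 0, 0.12, 2, 17, 0, 0.75], [0, 0, 0.12, 2, 17, 0, 0.75], [0, 0, 0.12, 2, 17, 0, 0.75], [0, 0, 0.12, 4, 17, 0, 0.75], [0, 0, 0.12, 4, 17, 0, 0.75], [0, 0, 0.12, 4, 17, 0, 0.75], [0, 0, 0.06, 4, 10, 0, 0.75], [0, 0, 0, 0, 0, 0, 0.75], [0, 0, 0, 0, 0, 0, 0.75], [0, 0, 0, 0, 0, 0, 0.75]])

```text
time: 30.57
eef_pos: [0.45, -0.0092, 0.3464]
orientation: [0.562, 0.827, 0.002, 0.003]
contact_force: [-0.4, 0.1, -0.9]
gripper_width: 0.0704
```

```bash
python3 go.py 0.4507 -0.0395 0.063 0.208
```

```text
t 30.57 tcp [ 0.45   -0.0092  0.3464] grasp [ 0.4511 -0.0091  0.1664] phi 0.377 w 0.0704 F [-0.4  0.1 -0.9] q [-0.21 -0.01  1.9   0.    1.24 -0.59]
TCP shift mm [   0.7  -30.3 -103.4] turn [ 1.000e-04  6.600e-03 -1.693e-01]
```

apply_moves(plan=[[0, 0.003, -0.085, 0.5, -15, 0, 0.75], [0, 0.003, -0.085, 0, -15, 0, 0.75], [0, 0, 0, 0, 0, 0, 0.75], [0, 0, 0, 0, 0, 0, 0.75], [0, 0, 0, 0, 0, 0, 0.75]])

```text
time: 30.98
eef_pos: [0.4494, -0.0419, 0.3465]
orientation: [0.635, 0.773, -0.0, 0.0]
contact_force: [0.0, -0.7, -0.1]
gripper_width: 0.0706
```

```bash
python3 go.py 0.4507 -0.0395 0.063 0.208
```

```text
t 30.98 tcp [ 0.4494 -0.0419  0.3465] grasp [ 0.4495 -0.042   0.1665] phi 0.196 w 0.0706 F [ 0.  -0.7 -0.1] q [-0.29 -0.    1.9  -0.    1.25 -0.48]
TCP shift mm [   1.3    2.4 -103.5] turn [0.0004 0.0003 0.0124]
```

apply_moves(plan=[[0, 0, 0.012, 1, 2.5, -12, 0.75], [0, 0, 0, 0, 0, -20, 0.75], [0, 0, 0, 0, 0, -25, 0.75], [0, 0, 0, 0, 0, -20, 0.75], [0, 0, 0, 0, 0, -12, 0.75], [0, 0, 0, 0, 0, -6, 0.75], [0, 0, 0, 0, 0, 0, 0.75], [0, 0, 0, 0, 0, 0, 0.75], [0, 0, 0, 0, 0, 0, 0.75]])

```text
time: 31.73
eef_pos: [0.4507, -0.0373, 0.2506]
orientation: [0.627, 0.779, 0.002, 0.003]
contact_force: [-0.3, -0.6, 0.1]
gripper_width: 0.0703
```

```bash
python3 go.py 0.4507 -0.0395 0.063 0.208
python3 - <<'E'
from m import *
S=grab('scene',2); save(cv2.resize(S['img'][195:335,250:380],None,fx=4,fy=4,interpolation=cv2.INTER_CUBIC),'rod2.png')
E
```

```text
t 31.73 tcp [ 0.4507 -0.0373  0.2506] grasp [ 0.4519 -0.0374  0.0706] phi 0.216 w 0.0703 F [-0.3 -0.6  0.1] q [-0.27  0.14  1.97  0.    1.02 -0.49]
TCP shift mm [ 0.  -2.2 -7.6] turn [ 0.0005  0.0069 -0.0084]
```

View pics/rod2.png

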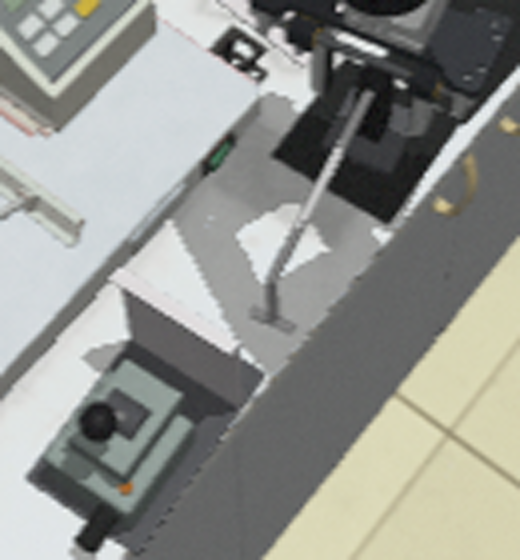

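apply_moves(plan=[[0, 0.007, -0.008, 0, -2, -6, 0.75], [0, 0, 0, 0, 0, -2, 0.75], [0, 0, 0, 0, 0, 0, 0.75], [0, 0, 0, 0, 0, 0, 0.15], [0, 0, 0, 0, 0, 0, 0.15], [0, 0, 0, 0, 0, 0, 0.15], [0, 0, 0, 0, 0, 0, 0.15], [0, 0, 0, 0, 0, 0, 0.15], [0, 0, 0, 0, 0, 0, 0.15], [0, 0, 0, 0, 0, 0, 0.15], [0, 0, 0, 0, 0, 0, 0.15], [0, 0, 0, 0, 0, 0, 0.15], [0, 0, 0, 0, 0, 0, 0.15], [0, 0, 0, 0, 0, 0, 0.15], [0, 0, 0, 0, 0, 0, 0.15]], force=50)

```text
time: 33.08
eef_pos: [0.4521, -0.0402, 0.245]
orientation: [0.63, 0.777, 0.0, 0.003]
contact_force: [-0.1, -0.8, 0.6]
gripper_width: 0.0238
```

```bash
python3 go.py 0.4507 -0.0395 0.063 0.208
```

```text
t 33.08 tcp [ 0.4521 -0.0402  0.245 ] grasp [ 0.453  -0.0407  0.065 ] phi 0.208 w 0.0238 F [-0.1 -0.8  0.6] q [-0.28  0.16  1.97 -0.    1.01 -0.49]
TCP shift mm [-1.4  0.7 -2. ] turn [0.0028 0.0049 0.0004]
```

apply_moves(plan=[[0.002, 0.003, 0, 0, 0, 12, 0.15], [0, 0, 0, 0, 0, 20, 0.15], [0, 0, 0, 0, 0, 25, 0.15], [0, 0, 0, 0, 0, 25, 0.15], [0, 0, 0, 0, 0, 25, 0.15], [0, 0, 0, 0, 0, 20, 0.15], [0, 0, 0, 0, 0, 12, 0.15], [0, 0, 0, 0, 0, 6, 0.15], [0, 0, 0, 0, 0, 0, 0.15], [0, 0, 0, 0, 0, 0, 0.15], [0, 0, 0, 0, 0, 0, 0.15]])

```text
time: 34.0
eef_pos: [0.4468, -0.0383, 0.3879]
orientation: [0.63, 0.776, -0.002, -0.007]
contact_force: [0.1, -0.4, -2.0]
gripper_width: 0.0243
```

```bash
python3 go.py 0.402 0.140 0.212 -0.151
```

```text
t 34.0 tcp [ 0.4468 -0.0383  0.3879] grasp [ 0.4444 -0.0373  0.2079] phi 0.207 w 0.0243 F [ 0.1 -0.4 -2. ] q [-0.28 -0.05  1.85  0.    1.35 -0.49]
TCP shift mm [-44.8 178.3   4.1] turn [-0.0079 -0.0119 -0.3581]
```

apply_moves(plan=[[-0.004, -0.006, -0.06, -9, 0, 2, 0.15], [-0.004, -0.006, -0.07, -9, 0, 2, 0.15], [0, 0, -0.07, -9, 0, 1, 0.15], [0, 0, -0.07, -9, 5, 1, 0.15], [0, 0, -0.06, -7, 10, 0.5, 0.15], [0, 0, -0.03, -2, 20, 0.5, 0.15], [0, 0, 0, 0, 20, 0.5, 0.15], [0, 0, 0, 0, 20, 0.5, 0.15], [0, 0, 0, 0, 20, 0.5, 0.15], [0, 0, 0, 0, 20, 0.5, 0.15], [0, 0, 0, 0, 15, 0.5, 0.15], [0, 0, 0, 0, 10, 0, 0.15], [0, 0, 0, 0, 0, 0, 0.15], [0, 0, 0, 0, 0, 0, 0.15], [0, 0, 0, 0, 0, 0, 0.15]])

```text
time: 35.25
eef_pos: [0.3921, 0.1074, 0.3749]
orientation: [0.766, 0.642, -0.015, -0.016]
contact_force: [-0.5, 0.5, -1.8]
gripper_width: 0.0239
```

```bash
python3 go.py 0.402 0.140 0.212 -0.151
```

```text
t 35.25 tcp [0.3921 0.1074 0.3749] grasp [0.3843 0.1083 0.195 ] phi -0.175 w 0.0239 F [-0.5  0.5 -1.8] q [ 0.05 -0.12  1.95  0.01  1.36  0.22]
TCP shift mm [ 9.9 32.6 17.1] turn [-0.0047 -0.0433  0.0239]
```

apply_moves(plan=[[-0.002, -0.02, 0.012, 5, 0, 9, 0.15], [-0.002, -0.02, 0.012, 5, 0, 9, 0.15], [0, 0, 0, 0, 12, 1, 0.15], [0, 0, 0, 0, 12, 1, 0.15], [0, 0, 0, 0, 7, 0, 0.15], [0, 0, 0, 0, 0, 0, 0.15], [0, 0, 0, 0, 0, 0, 0.15], [0, 0, 0, 0, 0, 0, 0.15]])

```text
time: 35.92
eef_pos: [0.406, 0.1351, 0.4]
orientation: [0.759, 0.651, 0.003, 0.004]
contact_force: [-0.8, -0.7, -2.8]
gripper_width: 0.0239
```

```bash
python3 go.py 0.402 0.140 0.212 -0.151;  python3 - <<'E'
from m import *
S=grab('scene',2);T=grab('top',2); a=S['img'][195:335,250:380];b=T['img'][190:250,200:340]
save(np.vstack([cv2.resize(a,(520,370),interpolation=cv2.INTER_CUBIC),cv2.resize(b,(520,223),interpolation=cv2.INTER_CUBIC)]),'hk.png')
E
```

```text
t 35.92 tcp [0.406  0.1351 0.4   ] grasp [0.4077 0.1347 0.22  ] phi -0.154 w 0.0239 F [-0.8 -0.7 -2.8] q [ 0.12 -0.12  1.89 -0.    1.36  0.27]
TCP shift mm [-4.   4.9 -8. ] turn [0.002  0.0093 0.003 ]
```

View pics/hk.png

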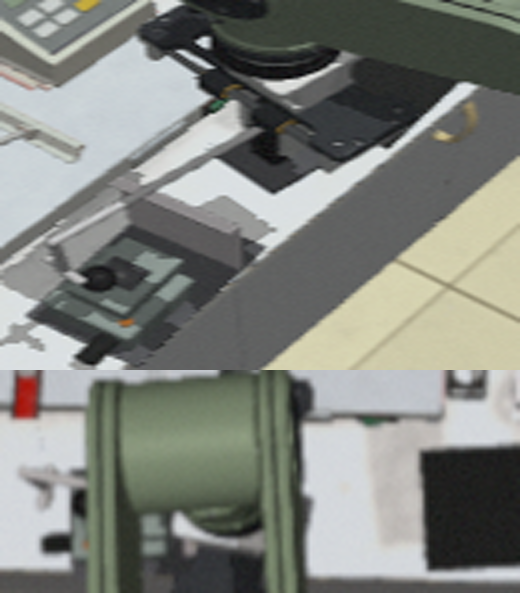

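Run:
```python
from h import *
S=cam('scene');T=cam('top')
print(ray(T,210.8,221,.17),ray(T,212,219.5,.243),ray(S,250+75/4,195+275/2.643,.17),ray(S,250+58/4,195+242/2.643,.243))
for z in(.17,): print('expect', .4077+.1817*np.cos(1.417), .1347+.1817*np.sin(1.417))
```

```text
[0.43498686 0.31542551 0.17      ] [0.42789536 0.29435037 0.243     ] [0.42604445 0.31200717 0.17      ] [0.43118207 0.31056509 0.243     ]
expect 0.43553475831874966 0.3142553291588328
```

apply_moves(plan=[[0.002, 0.009, 0.003, -5, 8, 0, 0.15], [0, 0, 0, 0, 0, 0, 0.15], [0, 0, 0, 0, 0, 0, 0.15], [0, 0, 0, 0, 0, 0, 0.15]])

```text
time: 36.55
eef_pos: [0.3999, 0.1439, 0.3991]
orientation: [0.758, 0.652, -0.001, -0.001]
contact_force: [-1.3, -0.0, -2.5]
gripper_width: 0.0239
```

```bash
python3 go.py 0.402 0.141 0.158 -0.151
```

```text
t 36.55 tcp [0.3999 0.1439 0.3991] grasp [0.3993 0.1439 0.2191] phi -0.151 w 0.0239 F [-1.3 -0.  -2.5] q [ 0.14 -0.12  1.89  0.    1.37  0.29]
TCP shift mm [  2.1  -2.9 -61.1] turn [-0.0004 -0.003   0.0002]
```

apply_moves(plan=[[0, -0.002, 0, 2, 0, -8, 0.15], [0, 0, 0, 0, 0, -14, 0.15], [0, 0, 0, 0, 0, -16, 0.15], [0, 0, 0, 0, 0, -10, 0.15], [0, 0, 0, 0, 0, -5, 0.15], [0, 0, 0, 0, 0, 0, 0.15], [0, 0, 0, 0, 0, 0, 0.15]])

```text
time: 37.13
eef_pos: [0.4024, 0.144, 0.3424]
orientation: [0.758, 0.652, 0.001, 0.001]
contact_force: [-0.3, 0.5, -1.5]
gripper_width: 0.0239
```

```bash
python3 go.py 0.402 0.143 0.158 -0.151
```

```text
t 37.13 tcp [0.4024 0.144  0.3424] grasp [0.4027 0.144  0.1624] phi -0.151 w 0.0239 F [-0.3  0.5 -1.5] q [ 0.14 -0.05  1.95 -0.    1.24  0.29]
TCP shift mm [-0.4 -1.  -4.4] turn [-0.0001  0.0018 -0.0005]
```

apply_moves(plan=[[0, 0, 0, 0, 0, -3.5, 0.15], [0, 0, 0, 0.5, -6, 0, 0.15], [0, 0, 0, 0.7, -8, 0.4, 0.15], [0, 0, 0, 0.7, -8, 0.4, 0.15], [0, 0, 0, 0.7, -8, 0.4, 0.15], [0, 0, 0, 0.7, -8, 0.4, 0.15], [0, 0, 0, 0.7, -8, 0.4, 0.15], [0, 0, 0, 0.5, -5, 0.4, 0.15], [0, 0, 0, 0, 0, 0, 0.15], [0, 0, 0, 0, 0, 0, 0.15]])

```text
time: 37.97
eef_pos: [0.4088, 0.0875, 0.345]
orientation: [0.759, 0.651, 0.005, 0.002]
contact_force: [-0.5, 1.2, -1.9]
gripper_width: 0.0237
```

```bash
python3 go.py 0.4085 0.077 0.158 -0.151
```

```text
t 37.97 tcp [0.4088 0.0875 0.345 ] grasp [0.4106 0.0882 0.165 ] phi -0.152 w 0.0237 F [-0.5  1.2 -1.9] q [ 0.   -0.08  1.97  0.    1.24  0.15]
TCP shift mm [ -0.3 -10.5  -7. ] turn [-0.0041  0.0096  0.0014]
```

apply_moves(plan=[[-0.004, 0.009, 0, 0, -4, -3, 0.15], [0, 0, 0, 0, -4, -2, 0.15], [0, 0, 0, 0, -3, 0, 0.15], [0, 0, 0, 0, -2, 0, 0.15], [0, 0, 0, 0, 0, 0, 0.15]])

```text
time: 38.38
eef_pos: [0.4087, 0.0791, 0.3382]
orientation: [0.759, 0.65, 0.008, -0.009]
contact_force: [0.3, 0.1, -2.6]
gripper_width: 0.0237
```

```bash
python3 go.py 0.4085 0.077 0.158 -0.151
```

```text
t 38.38 tcp [0.4087 0.0791 0.3382] grasp [0.4087 0.0833 0.1582] phi -0.154 w 0.0237 F [ 0.3  0.1 -2.6] q [-0.03 -0.07  1.98  0.02  1.23  0.12]
TCP shift mm [-0.2 -2.1 -0.2] turn [-0.0231  0.0004  0.0034]
```

apply_moves(plan=[[-0.012, 0, 0.003, 0, -4, 1, 0.15], [-0.011, 0, 0, 0, -4, 0.5, 0.15], [0, 0, 0, 0, -3, 0, 0.15], [0, 0, 0, 0, 0, 0, 0.15]])

```text
time: 38.72
eef_pos: [0.4078, 0.0768, 0.3359]
orientation: [0.759, 0.65, 0.011, -0.013]
contact_force: [-0.0, -0.5, -1.4]
gripper_width: 0.0239
```

```bash
python3 go.py 0.4085 0.074 0.158 -0.151
```

```text
t 38.72 tcp [0.4078 0.0768 0.3359] grasp [0.4077 0.083  0.156 ] phi -0.154 w 0.0239 F [-0.  -0.5 -1.4] q [-0.04 -0.07  1.99  0.04  1.23  0.11]
TCP shift mm [ 0.7 -2.8  2.1] turn [-0.0347 -0.0005  0.0033]
```

Run:
```python
from m import *
s=robot.state(); print(s['contact_force'],s['wrist_torque'])
S=grab('scene',2); a=S['img'][245:315,250:340]
save(cv2.resize(a,(720,560),interpolation=cv2.INTER_CUBIC),'hk2.png')
s=robot.state(); print(s['contact_force'],s['wrist_torque'],s['eef_pos'],s['orientation'])
```

```text
[-0.00691298 -0.48968945 -1.37659121] [-0.15812685  0.09038071 -0.00645802]
[ 0.21802408  4.81445801 -4.56066642] [ 0.50219274 -0.07843568  0.00598909] [0.40765877 0.07658288 0.33598383] [ 0.75943553  0.65035805  0.01065538 -0.01336226]
```

View pics/hk2.png

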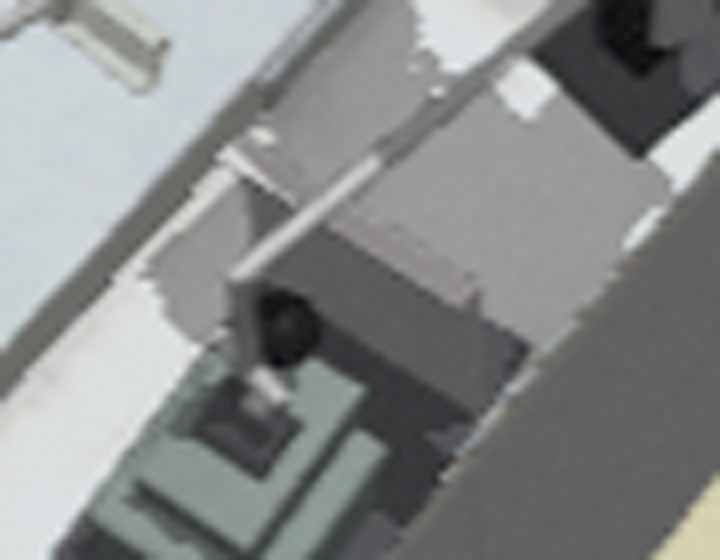

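apply_moves(plan=[[-0.01, 0, 0, 0, -5, 0.5, 0.15], [-0.01, 0, 0, 0, -4, 0.5, 0.15], [-0.01, 0, 0, 0, -4, 0, 0.15]])

```text
time: 39.07
eef_pos: [0.4064, 0.0733, 0.3336]
orientation: [0.761, 0.648, 0.014, -0.018]
contact_force: [4.2, 20.8, -6.2]
gripper_width: 0.0237
```

```bash
python3 go.py 0.4085 0.074 0.158 -0.151
python3 - <<'E'
from m import *
S=grab('scene',1); s=robot.state(); print(s['contact_force'],s['wrist_torque'])
im=S['img'][270:300,270:300].max(2); m=(im<55).astype(np.uint8); n,l,st,c=cv2.connectedComponentsWithStats(m)
i=1+np.argmax(st[1:,4]); u=c[i]+270; print(u,st[i]); print(ray(S,*u,.111)[:2], ray(S,286-.4,286-.4,.111)[:2])
E
```

```text
t 39.07 tcp [0.4064 0.0733 0.3336] grasp [0.406  0.0816 0.1538] phi -0.16 w 0.0237 F [ 4.2 20.8 -6.2] q [-0.05 -0.07  2.    0.05  1.22  0.1 ]
TCP shift mm [2.1 0.7 4.4] turn [-0.046  -0.0025  0.0088]
[ 4.44116601 21.17785471 -7.84852277] [ 3.8032707  -0.67085346 -0.14774572]
[285.84745763 285.57627119] [13 11  8 10 59]
[0.43398744 0.24322952] [0.4344642  0.24369323]
```

apply_moves(plan=[[-0.01, 0, 0, 0, 6, 0, 0.15], [-0.02, 0, 0.008, 2, 6, 1, 0.15], [-0.016, 0, 0, 0, 3, 2, 0.15], [0, 0, 0, 0, 0, 8, 0.15], [0, 0, 0, 0, 0, 15, 0.15], [0, 0, 0, 0, 0, 20, 0.15], [0, 0, 0, 0, 0, 15, 0.15], [0, 0, 0, 0, 0, 8, 0.15], [0, 0, 0, 0, 0, 0, 0.15], [0, 0, 0, 0, 0, 0, 0.15], [0, 0, 0, 0, 0, 0, 0.15]])

```text
time: 40.03
eef_pos: [0.4076, 0.0862, 0.4078]
orientation: [0.758, 0.653, -0.008, 0.005]
contact_force: [-0.0, 0.1, -2.7]
gripper_width: 0.0236
```

```bash
python3 go.py 0.4495 -0.0395 0.215 0.208
python3 - <<'E'
from m import *
S=grab('scene',2); a=S['img'][215:315,250:350]
save(cv2.resize(a,(600,600),interpolation=cv2.INTER_CUBIC),'hk3.png')
E
```

```text
t 40.03 tcp [0.4076 0.0862 0.4078] grasp [0.4066 0.0828 0.2278] phi -0.149 w 0.0236 F [-0.   0.1 -2.7] q [ 0.01 -0.14  1.9  -0.02  1.4   0.16]
TCP shift mm [  41.9 -125.7  -12.8] turn [ 0.0195 -0.0022  0.3568]
```

View pics/hk3.png

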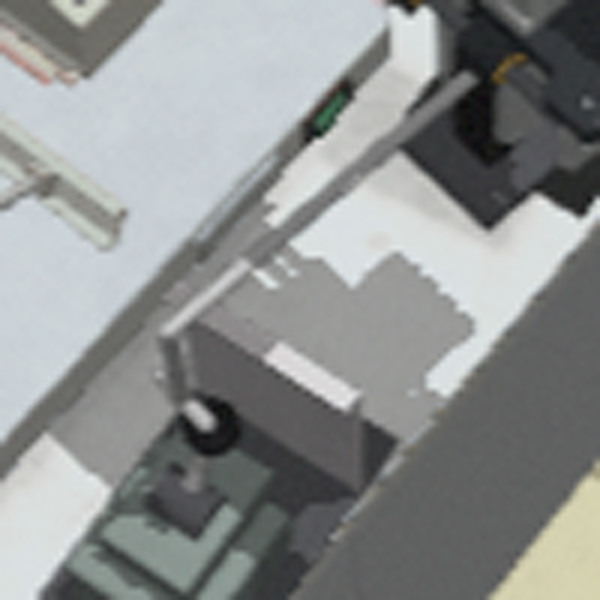

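apply_moves(plan=[[0.01, -0.001, 0, 0, -8, 0.5, 0.15], [0.01, -0.001, 0, 0, -15, 0.5, 0.15], [0, 0, 0, 0, -15, 0.5, 0.15], [0, 0, 0, 0, -15, 0.5, 0.15], [0, 0, 0, 0, -15, 0.5, 0.15], [0, 0, 0, 0, -15, 0.5, 0.15], [0, 0, 0.04, 5, -12, 0.5, 0.15], [0, 0, 0.07, 8, -8, 0.5, 0.15], [0, 0, 0.07, 9, -8, 0.5, 0.15], [0, 0, 0.07, 9, -8, 0.5, 0.15], [0, 0, 0.07, 8, -3, 0.5, 0.15], [0, 0, 0.04, 4, 0, 0, 0.15], [0, 0, 0, 0, 0, 0, 0.15], [0, 0, 0, 0, 0, 0, 0.15], [0, 0, 0, 0, 0, 0, 0.15]])

```text
time: 41.38
eef_pos: [0.4465, -0.0485, 0.4003]
orientation: [0.623, 0.782, -0.01, -0.012]
contact_force: [-0.3, 0.7, -1.8]
gripper_width: 0.024
```

```bash
python3 go.py 0.4516 -0.0393 0.085 0.208
```

```text
t 41.38 tcp [ 0.4465 -0.0485  0.4003] grasp [ 0.4409 -0.0485  0.2204] phi 0.226 w 0.024 F [-0.3  0.7 -1.8] q [-0.3  -0.05  1.83 -0.01  1.39 -0.52]
TCP shift mm [   5.1    9.2 -135.3] turn [-0.0002 -0.0311 -0.018 ]
```

apply_moves(plan=[[0, -0.015, -0.009, 3, 5, 0, 0.15], [0, -0.015, -0.009, 3, 4, -8, 0.15], [0, 0, 0, 0, 0, -20, 0.15], [0, 0, 0, 0, 0, -25, 0.15], [0, 0, 0, 0, 0, -25, 0.15], [0, 0, 0, 0, 0, -20, 0.15], [0, 0, 0, 0, 0, -12, 0.15], [0, 0, 0, 0, 0, -5, 0.15], [0, 0, 0, 0, 0, 0, 0.15], [0, 0, 0, 0, 0, 0, 0.15], [0, 0, 0, 0, 0, 0, 0.15]])

```text
time: 42.3
eef_pos: [0.4517, -0.035, 0.2836]
orientation: [0.633, 0.774, 0.004, 0.004]
contact_force: [0.9, 0.0, -2.1]
gripper_width: 0.0234
```

```bash
python3 go.py 0.4516 -0.0393 0.066 0.208;  python3 - <<'E'
from m import *
from scipy.spatial.transform import Rotation as Ro
S=grab('scene',2); s=robot.state(); R=Ro.from_quat(s['orientation'])
g=s['eef_pos']+R.apply([0,0,.18]); P=lambda a,b:proj(S,g+R.apply([-a,0,-(b)]))
for sg in(1,-1):
  e=[proj(S,g+R.apply([sg*x,0,-(z-.062)])) for x,z in((.1817,.085),(.1817,.012),(.0137,.085))]; print(np.round(e,1).tolist())
e=[((q-np.array([250,195]))*5).round(0).tolist() for q in e]; print(e)
save(cv2.resize(S['img'][195:315,250:380],(650,600),interpolation=cv2.INTER_CUBIC),'pl.png')
E
```

```text
t 42.3 tcp [ 0.4517 -0.035   0.2836] grasp [ 0.4539 -0.0348  0.1036] phi 0.201 w 0.0234 F [ 0.9  0.  -2.1] q [-0.27  0.09  1.95  0.01  1.09 -0.47]
TCP shift mm [ -0.1  -4.3 -37.6] turn [-0.0012  0.0125  0.007 ]
[[313.8, 259.7], [313.9, 270.3], [340.2, 212.6]]
[[367.1, 164.6], [364.8, 178.0], [344.2, 205.5]]
[[586.0, -152.0], [574.0, -85.0], [471.0, 52.0]]
```

View pics/pl.png

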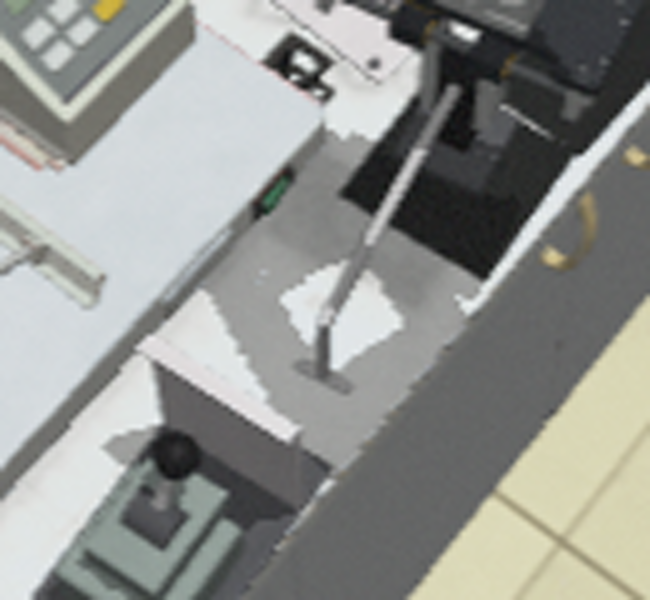

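apply_moves(plan=[[-0.001, 0.012, 0.007, 0, -4, -8, 0.15], [0, 0, 0, 0, 0, -10, 0.15], [0, 0, 0, 0, 0, -6, 0.15], [0, 0, 0, 0, 0, -3, 0.15], [0, 0, 0, 0, 0, 0, 0.15], [0, 0, 0, 0, 0, 0, 0.15]])

```text
time: 42.9
eef_pos: [0.4532, -0.0402, 0.2564]
orientation: [0.63, 0.777, 0.001, 0.003]
contact_force: [0.1, -0.3, -2.8]
gripper_width: 0.0238
```

```bash
python3 go.py 0.4516 -0.0393 0.066 0.208
```

```text
t 42.9 tcp [ 0.4532 -0.0402  0.2564] grasp [ 0.4542 -0.0405  0.0764] phi 0.208 w 0.0238 F [ 0.1 -0.3 -2.8] q [-0.28  0.14  1.96 -0.    1.03 -0.49]
TCP shift mm [ -1.6   0.9 -10.4] turn [0.0017 0.0057 0.0001]
```

apply_moves(plan=[[0.002, 0.006, 0, -1.6, 0.9, -5, 0.15], [0, 0, 0, 0, 0, -4, 0.15], [0, 0, 0, 0, 0, -2, 0.15], [0, 0, 0, 0, 0, 0, 0.15], [0, 0, 0, 0, 0, 0, 0.15]])

```text
time: 43.32
eef_pos: [0.4519, -0.0393, 0.245]
orientation: [0.63, 0.777, 0.0, 0.0]
contact_force: [0.5, 0.3, -3.0]
gripper_width: 0.0236
```

```bash
python3 go.py 0.4516 -0.0393 0.066 0.208
```

```text
t 43.32 tcp [ 0.4519 -0.0393  0.245 ] grasp [ 0.452  -0.0392  0.065 ] phi 0.208 w 0.0236 F [ 0.5  0.3 -3. ] q [-0.28  0.16  1.97  0.    1.01 -0.49]
TCP shift mm [-0.3 -0.   1. ] turn [-0.0002  0.0002  0.    ]
```

Just about touching; settle down 1–2 mm and release, then rise.

apply_moves(plan=[[0, 0, 0, 0, 0, -1.5, 0.15], [0, 0, 0, 0, 0, -1.5, 0.15], [0, 0, 0, 0, 0, -1, 0.15], [0, 0, 0, 0, 0, 0, 0.15]])

```text
time: 43.65
eef_pos: [0.4525, -0.0392, 0.2454]
orientation: [0.63, 0.777, -0.0, -0.0]
contact_force: [-0.3, -0.9, -1.9]
gripper_width: 0.0234
```

```bash
python3 go.py 0.4516 -0.0393 0.066 0.208
```

```text
t 43.65 tcp [ 0.4525 -0.0392  0.2454] grasp [ 0.4523 -0.0393  0.0654] phi 0.209 w 0.0234 F [-0.3 -0.9 -1.9] q [-0.28  0.16  1.97 -0.    1.01 -0.49]
TCP shift mm [-0.9 -0.1  0.6] turn [ 0.0002 -0.0011 -0.0008]
```

apply_moves(plan=[[0, 0, 0, 0, 0, -2.5, 0.15], [0, 0, 0, 0, 0, -2, 0.15], [0, 0, 0, 0, 0, 0, 0.15]])

```text
time: 43.9
eef_pos: [0.4535, -0.0393, 0.2457]
orientation: [0.629, 0.777, -0.001, -0.0]
contact_force: [0.2, 0.6, -3.1]
gripper_width: 0.0236
```

```bash
python3 go.py 0.4516 -0.0393 0.066 0.208
```

```text
t 43.9 tcp [ 0.4535 -0.0393  0.2457] grasp [ 0.4533 -0.0394  0.0657] phi 0.21 w 0.0236 F [ 0.2  0.6 -3.1] q [-0.28  0.16  1.97 -0.    1.02 -0.49]
TCP shift mm [-1.9 -0.   0.3] turn [ 0.0007 -0.0011 -0.0015]
```

apply_moves(plan=[[0, 0, 0, -1.5, 0, 0, 0.15], [0, 0, 0, 0, 0, 0, 0.15], [0, 0, 0, 0, 0, 0, 0.4], [0, 0, 0, 0, 0, 0, 0.4], [0, 0, 0, 0, 0, 0, 0.4], [0, 0, 0, 0, 0, 0, 0.6], [0, 0, 0, 0, 0, 0, 0.75], [0, 0, 0, 0, 0, 0, 0.75], [0, 0, 0, 0, 0, 15, 0.75], [0, 0, 0, 0, 0, 25, 0.75], [0, 0, 0, 0, 0, 25, 0.75], [0, 0, 0, 0, 0, 20, 0.75], [0, 0, 0, 0, 0, 15, 0.75], [0, 0, 0, 0, 0, 0, 0.75], [0, 0, -0.06, 0, -20, 0, 0.75], [0, 0, -0.11, 0, -30, 0, 0.75], [0, 0, -0.11, 0, -30, 0, 0.75], [0, 0, -0.11, 0, -30, 0, 0.75], [0, 0, -0.11, 0, -25, 0, 0.75], [0, 0, -0.11, 0, -10, 0, 0.75]])

```text
time: 45.57
eef_pos: [0.4499, -0.1867, 0.3448]
orientation: [0.839, 0.544, 0.0, -0.001]
contact_force: [0.2, 0.0, 0.3]
gripper_width: 0.0705
```

apply_moves(plan=[[0, 0, -0.12, -5, -25, 0, 0.75], [0, 0, -0.12, -5, -25, 0, 0.75], [0, 0, -0.12, 0, -25, 0, 0.75], [0, 0, -0.12, 0, -25, 0, 0.75], [0, 0, -0.12, 0, -25, 0, 0.75], [0, 0, -0.12, 0, -15, 0, 0.75], [0, 0, -0.12, 0, 0, 0, 0.75], [0, 0, -0.12, 0, 0, 0, 0.75], [0, 0, -0.1, 0, 0, 0, 0.75], [0, 0, 0, 0, 0, 0, 0.75], [0, 0, 0, 0, 0, 0, 0.75]])

```text
time: 46.48
eef_pos: [0.4347, -0.3369, 0.3292]
orientation: [1.0, 0.022, -0.002, -0.008]
contact_force: [0.9, 0.4, 0.2]
gripper_width: 0.0705
```

```bash
python3 go.py 0.5962 -0.1235 0.043 -1.634;  python3 - <<'E'
from m import *
S=grab('scene');T=grab('top');jars(T,S)
a=cv2.resize(T['img'][160:260,200:480],None,fx=2.8,fy=2.8,interpolation=cv2.INTER_CUBIC)
b=cv2.resize(S['img'][120:335,250:430],None,fx=1.45,fy=1.45,interpolation=cv2.INTER_CUBIC)
im=np.zeros((280+b.shape[0],784,3),np.uint8); im[:280]=a; im[280:,:b.shape[1]]=b; save(im,'all2.png')
E
```

```text
t 46.48 tcp [ 0.4347 -0.3369  0.3292] grasp [ 0.4338 -0.334   0.1492] phi -1.528 w 0.0705 F [0.9 0.4 0.2] q [-0.82  0.23  1.68  0.01  1.25  0.71]
TCP shift mm [ 161.5  213.4 -106.2] turn [-0.0165 -0.0039 -0.1063]
('T', array([ 0.5974, -0.1238]), 139.0) [ 0.5989 -0.1246] tri [ 0.5973 -0.1234  0.0643] angT -0.089 0.0113 angS -0.032 0.01 angX -0.113
('T', array([ 0.5878, -0.228 ]), 142.0) [ 0.5884 -0.2288] tri [ 0.5875 -0.2277  0.0637] angT -0.067 0.0116 angS -0.032 0.0099 angX -0.105
('T', array([ 0.581 , -0.3323]), 143.0) [ 0.5816 -0.3339] tri [ 0.5803 -0.3316  0.0651] angT -0.136 0.0111 angS -0.025 0.0101 angX -0.182
```

View pics/all2.png

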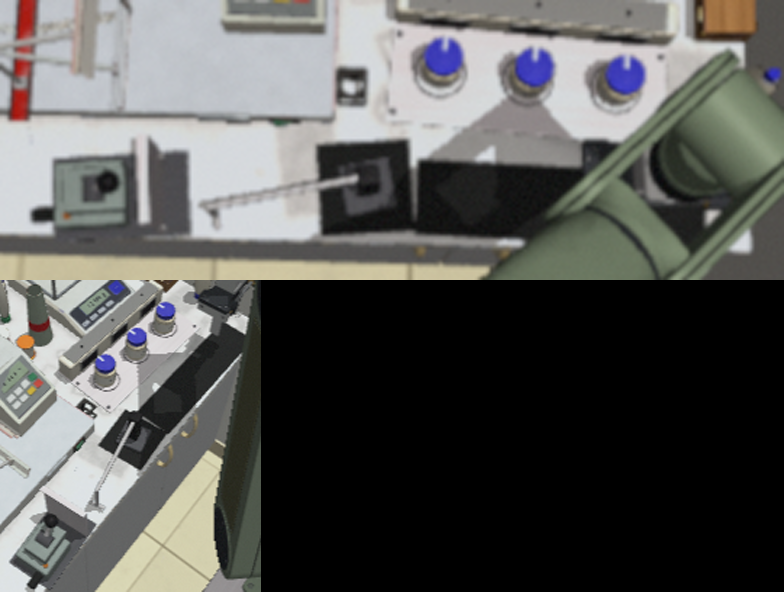

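apply_moves(plan=[[-0.01, -0.002, 0.015, 12, 0, 0, 0.75], [-0.006, -0.002, 0.015, 25, 0, 0, 0.75], [0, 0, 0, 30, 0, 0, 0.75], [0, 0, 0, 30, 0, 0, 0.75], [0, 0, 0, 25, 0, 0, 0.75], [0, 0, 0, 12, 0, 0, 0.75], [0, 0, 0, 6, 0, 0, 0.75], [0, 0, 0, 0, 0, 0, 0.75], [0, 0, 0, 0, 0, 0, 0.75], [0, 0, 0, 0, 0, 0, 0.75]], force=25)

```text
time: 47.72
eef_pos: [0.586, -0.3344, 0.3309]
orientation: [0.999, 0.04, 0.003, 0.004]
contact_force: [-0.3, 0.4, -0.8]
gripper_width: 0.0705
```

```bash
python3 go.py 0.58 -0.3323 0.042 -1.5
```

```text
t 47.72 tcp [ 0.586  -0.3344  0.3309] grasp [ 0.5871 -0.3356  0.1509] phi -1.49 w 0.0705 F [-0.3  0.4 -0.8] q [-0.65  0.47  1.35 -0.    1.31  0.84]
TCP shift mm [  -6.     2.1 -108.9] turn [ 0.0069  0.0057 -0.0097]
```

apply_moves(plan=[[0.007, 0.006, -0.009, -5, 2, -12, 0.75], [0, 0, 0, -1, 0, -20, 0.75], [0, 0, 0, -1, 0, -25, 0.75], [0, 0, 0, 0, 0, -20, 0.75], [0, 0, 0, 0, 0, -12, 0.75], [0, 0, 0, 0, 0, -7, 0.75], [0, 0, 0, 0, 0, 0, 0.75], [0, 0, 0, 0, 0, 0, 0.75], [0, 0, 0, 0, 0, 0, 0.75]])

```text
time: 48.47
eef_pos: [0.5707, -0.3327, 0.2303]
orientation: [1.0, 0.032, -0.002, -0.001]
contact_force: [0.3, -0.5, -0.3]
gripper_width: 0.0705
```

```bash
python3 go.py 0.58 -0.3323 0.042 -1.5
```

```text
t 48.47 tcp [ 0.5707 -0.3327  0.2303] grasp [ 0.5699 -0.3323  0.0503] phi -1.508 w 0.0705 F [ 0.3 -0.5 -0.3] q [-0.66  0.56  1.44 -0.    1.14  0.85]
TCP shift mm [ 9.3  0.4 -8.3] turn [-0.0021 -0.0042  0.0077]
```

apply_moves(plan=[[-0.002, -0.004, 0.007, 7, 0.3, -4, 0.75], [0, 0, 0, 2, 0, -3, 0.75], [0, 0, 0, 0, 0, 0, 0.75], [0, 0, 0, 0, 0, 0, 0.75]])

```text
time: 48.8
eef_pos: [0.5823, -0.3334, 0.227]
orientation: [0.999, 0.035, 0.003, 0.003]
contact_force: [0.5, 0.5, -0.5]
gripper_width: 0.0702
```

```bash
python3 go.py 0.58 -0.3323 0.042 -1.5
```

```text
t 48.8 tcp [ 0.5823 -0.3334  0.227 ] grasp [ 0.5835 -0.3343  0.047 ] phi -1.5 w 0.0702 F [ 0.5  0.5 -0.5] q [-0.65  0.58  1.42  0.    1.13  0.85]
TCP shift mm [-2.3  1.1 -5. ] turn [0.0048 0.0067 0.    ]
```

apply_moves(plan=[[0.004, 0.006, 0, -2, 1, -3, 0.75], [0, 0, 0, 0, 0, 0, 0.4], [0, 0, 0, 0, 0, 0, 0.4], [0, 0, 0, 0, 0, 0, 0.4], [0, 0, 0, 0, 0, 0, 0.4], [0, 0, 0, 0, 0, 0, 0.4], [0, 0, 0, 0, 0, 0, 0.4], [0, 0, 0, 0, 0, 0, 0.4], [0, 0, 0, 0, 0, 0, 0.4], [0, 0, 0, 0, 0, 12, 0.4], [0, 0, 0, 0, 0, 18, 0.4], [0, 0, 0, 0, 0, 15, 0.4], [0, 0, 0, -8, 0, 5, 0.4], [0, 0, 0, -16, 0, 1, 0.4], [0, 0, 0, -20, 0, 1, 0.4], [0, 0, 0, -20, -4, 1, 0.4], [0, 0, 0, -20, -10, 1, 0.4], [0, 0, 0, -20, -10, 1, 0.4], [0, 0, 0, -20, -10, 1, 0.4], [0, 0, 0, -12, -6, 0, 0.4]], force=25)

```text
time: 50.47
eef_pos: [0.4363, -0.3688, 0.283]
orientation: [0.999, 0.039, -0.002, -0.001]
contact_force: [0.8, 0.0, -2.2]
gripper_width: 0.0487
```

apply_moves(plan=[[0, 0, 0, -5, -3, 0, 0.4], [0, 0, 0, 0, 0, 0, 0.4], [0, 0, 0, 0, 0, 0, 0.4], [0, 0, 0, 0, 0, 0, 0.4]])

```text
time: 50.8
eef_pos: [0.4284, -0.3726, 0.2829]
orientation: [0.999, 0.037, -0.002, -0.002]
contact_force: [-0.0, -0.6, -2.5]
gripper_width: 0.0486
```

```bash
python3 go.py 0.436 -0.378 0.044 -1.5
```

```text
t 50.8 tcp [ 0.4284 -0.3726  0.2829] grasp [ 0.4275 -0.3718  0.1029] phi -1.498 w 0.0486 F [-0.  -0.6 -2.5] q [-0.87  0.32  1.67 -0.    1.16  0.63]
TCP shift mm [  7.6  -5.4 -58.9] turn [-0.004  -0.0049 -0.0024]
```

apply_moves(plan=[[-0.004, -0.005, -0.002, 7, -5, -8, 0.4], [0, 0, 0, 0, 0, -14, 0.4], [0, 0, 0, 0, 0, -14, 0.4], [0, 0, 0, 0, 0, -8, 0.4], [0, 0, 0, 0, 0, -4, 0.4], [0, 0, 0, 0, 0, 0, 0.4], [0, 0, 0, 0, 0, 0, 0.4]])

```text
time: 51.38
eef_pos: [0.4416, -0.3754, 0.234]
orientation: [0.999, 0.039, 0.002, 0.001]
contact_force: [-0.7, 0.9, -1.4]
gripper_width: 0.0488
```

```bash
python3 go.py 0.436 -0.378 0.044 -1.5
```

```text
t 51.38 tcp [ 0.4416 -0.3754  0.234 ] grasp [ 0.4425 -0.3757  0.054 ] phi -1.492 w 0.0488 F [-0.7  0.9 -1.4] q [-0.85  0.41  1.67  0.    1.06  0.64]
TCP shift mm [ -5.6  -2.6 -10. ] turn [ 0.0018  0.0047 -0.0077]
```

apply_moves(plan=[[0.002, 0.005, -0.007, -5, -2, -4, 0.4], [0, 0, 0, 0, 0, -3, 0.4], [0, 0, 0, 0, 0, -2, 0.4], [0, 0, 0, 0, 0, 0, 0.4], [0, 0, 0, 0, 0, 0, 0.4]])

```text
time: 51.8
eef_pos: [0.4369, -0.3782, 0.2262]
orientation: [0.999, 0.035, 0.001, 0.001]
contact_force: [-0.3, -0.4, -2.4]
gripper_width: 0.0485
```

```bash
python3 go.py 0.436 -0.378 0.044 -1.5
```

```text
t 51.8 tcp [ 0.4369 -0.3782  0.2262] grasp [ 0.4372 -0.3786  0.0462] phi -1.5 w 0.0485 F [-0.3 -0.4 -2.4] q [-0.86  0.42  1.67 -0.    1.05  0.64]
TCP shift mm [-0.9  0.2 -2.2] turn [ 0.0024  0.0016 -0.0002]
```

apply_moves(plan=[[0.002, 0.002, 0, 0, 0, -2, 0.4], [0, 0, 0, 0, 0, -1.5, 0.4], [0, 0, 0, 0, 0, 0, 0.4], [0, 0, 0, 0, 0, 0, 0.4]])

```text
time: 52.13
eef_pos: [0.4374, -0.3789, 0.2257]
orientation: [0.999, 0.035, 0.0, 0.001]
contact_force: [-0.3, -0.4, -2.1]
gripper_width: 0.0486
```

```bash
python3 go.py 0.436 -0.378 0.044 -1.5
```

```text
t 52.13 tcp [ 0.4374 -0.3789  0.2257] grasp [ 0.4375 -0.3793  0.0457] phi -1.5 w 0.0486 F [-0.3 -0.4 -2.1] q [-0.86  0.42  1.67 -0.    1.05  0.64]
TCP shift mm [-1.4  0.9 -1.7] turn [0.0018 0.001  0.0001]
```

apply_moves(plan=[[0, 0, 0, -0.5, 0, -3, 0.4], [0, 0, 0, 0, 0, -1, 0.4], [0, 0, 0, 0, 0, 0, 0.4], [0, 0, 0, 0, 0, 0, 0.75], [0, 0, 0, 0, 0, 0, 0.75], [0, 0, 0, 0, 0, 0, 0.75], [0, 0, 0, 0, 0, 0, 0.75], [0, 0, 0, 0, 0, 0, 0.75], [0, 0, 0, 0, 0, 15, 0.75], [0, 0, 0, 0, 0, 25, 0.75], [0, 0, 0, 0, 0, 25, 0.75], [0, 0, 0, 0, 0, 20, 0.75], [0, 0, 0, 12, 12, 10, 0.75], [0, 0, 0, 25, 25, 0, 0.75], [0, 0, 0, 28, 28, 0, 0.75], [0, 0, 0, 28, 28, 0, 0.75], [0, 0, 0, 25, 25, 0, 0.75], [0, 0, 0, 16, 16, 0, 0.75], [0, 0, 0, 8, 8, 0, 0.75], [0, 0, 0, 0, 0, 0, 0.75]])

```text
time: 53.8
eef_pos: [0.5836, -0.2327, 0.3247]
orientation: [0.999, 0.032, 0.003, 0.003]
contact_force: [-0.8, -1.2, 0.3]
gripper_width: 0.0705
```

apply_moves(plan=[[0, 0, 0, 0, 0, 0, 0.75], [0, 0, 0, 0, 0, 0, 0.75], [0, 0, 0, 0, 0, 0, 0.75]])

```text
time: 54.05
eef_pos: [0.5822, -0.2343, 0.324]
orientation: [0.999, 0.032, 0.002, 0.003]
contact_force: [-0.4, -0.6, -0.7]
gripper_width: 0.0707
```

```bash
python3 go.py 0.5867 -0.228 0.042 -1.634; python3 -c "
from m import *
jars(grab('top',2),grab('scene',2))"
```

```text
t 54.05 tcp [ 0.5822 -0.2343  0.324 ] grasp [ 0.583  -0.2354  0.144 ] phi -1.507 w 0.0707 F [-0.4 -0.6 -0.7] q [-0.52  0.39  1.49 -0.    1.26  0.99]
TCP shift mm [   4.5    6.3 -102. ] turn [ 0.0068  0.0041 -0.1267]
('T', array([ 0.5976, -0.1234]), 136.0) [ 0.5993 -0.1247] tri [ 0.5973 -0.123   0.0652] angT -0.122 0.0111 angS 0.002 0.0096 angX -0.148
('T', array([ 0.4395, -0.3825]), 180.0) [ 0.5873 -0.2282] tri [ 0.5386 -0.3443 -0.0251] angT 0.099 0.0125 angS -0.151 0.0104 angX 0.008
```

apply_moves(plan=[[0.006, 0.004, 0, 4, 6, -8, 0.75], [0, 0, 0, 0, 0, -18, 0.75], [0, 0, 0, 1, 0, -22, 0.75], [0, 0, 0, 1, 0, -20, 0.75], [0, 0, 0, 1, 0, -12, 0.75], [0, 0, 0, 0, 0, -6, 0.75], [0, 0, 0, 0, 0, 0, 0.75], [0, 0, 0, 0, 0, 0, 0.75], [0, 0, 0, 0, 0, 0, 0.75]])

```text
time: 55.0
eef_pos: [0.5895, -0.2288, 0.2347]
orientation: [1.0, 0.029, 0.002, -0.0]
contact_force: [-1.0, -0.3, 0.3]
gripper_width: 0.0707
```

```bash
python3 go.py 0.5867 -0.228 0.042 -1.507
```

```text
t 55.0 tcp [ 0.5895 -0.2288  0.2347] grasp [ 0.5902 -0.2287  0.0547] phi -1.512 w 0.0707 F [-1.  -0.3  0.3] q [-0.51  0.5   1.52  0.    1.11  1.  ]
TCP shift mm [ -2.8   0.8 -12.7] turn [-0.0003  0.0037  0.0052]
```

Lower, grip, lift, carry back (−149, −38).

apply_moves(plan=[[0, 0.004, 0.005, -2, 0.5, -6, 0.75], [0, 0, 0, 0, 0, -4, 0.75], [0, 0, 0, 0, 0, 0, 0.75], [0, 0, 0, 0, 0, 0, 0.75]])

```text
time: 55.33
eef_pos: [0.5886, -0.2289, 0.2274]
orientation: [0.999, 0.032, 0.002, 0.002]
contact_force: [-0.7, -0.4, -0.0]
gripper_width: 0.0708
```

```bash
python3 go.py 0.5867 -0.228 0.042 -1.507
```

```text
t 55.33 tcp [ 0.5886 -0.2289  0.2274] grasp [ 0.5895 -0.2294  0.0474] phi -1.507 w 0.0708 F [-0.7 -0.4 -0. ] q [-0.51  0.51  1.53 -0.    1.1   1.  ]
TCP shift mm [-1.9  0.9 -5.4] turn [ 0.0029  0.0049 -0.0003]
```

apply_moves(plan=[[0.003, 0.004, 0, -2, 1, -3, 0.75], [0, 0, 0, 0, 0, 0, 0.4], [0, 0, 0, 0, 0, 0, 0.4], [0, 0, 0, 0, 0, 0, 0.4], [0, 0, 0, 0, 0, 0, 0.4], [0, 0, 0, 0, 0, 0, 0.4], [0, 0, 0, 0, 0, 0, 0.4], [0, 0, 0, 0, 0, 0, 0.4], [0, 0, 0, 0, 0, 0, 0.4], [0, 0, 0, 0, 0, 12, 0.4], [0, 0, 0, 0, 0, 18, 0.4], [0, 0, 0, 0, 0, 15, 0.4], [0, 0, 0, -8, 0, 5, 0.4], [0, 0, 0, -18, -4, 1, 0.4], [0, 0, 0, -20, -6, 1, 0.4], [0, 0, 0, -20, -6, 1, 0.4], [0, 0, 0, -20, -6, 1, 0.4], [0, 0, 0, -20, -6, 1, 0.4], [0, 0, 0, -18, -6, 1, 0.4], [0, 0, 0, -10, -4, 0, 0.4]], force=25)

```text
time: 57.0
eef_pos: [0.4433, -0.2631, 0.2825]
orientation: [0.999, 0.035, -0.003, -0.002]
contact_force: [0.4, 0.9, -1.7]
gripper_width: 0.049
```

apply_moves(plan=[[0, 0, 0, -4, 0, 0, 0.4], [0, 0, 0, 0, 0, 0, 0.4], [0, 0, 0, 0, 0, 0, 0.4], [0, 0, 0, 0, 0, 0, 0.4]])

```text
time: 57.33
eef_pos: [0.437, -0.263, 0.2824]
orientation: [0.999, 0.033, -0.003, -0.003]
contact_force: [0.1, 1.0, -3.0]
gripper_width: 0.0486
```

```bash
python3 go.py 0.438 -0.268 0.0445 -1.507
```

```text
t 57.33 tcp [ 0.437  -0.263   0.2824] grasp [ 0.436  -0.2622  0.1024] phi -1.505 w 0.0486 F [ 0.1  1.  -3. ] q [-0.71  0.21  1.81  0.    1.13  0.79]
TCP shift mm [  1.   -5.  -57.9] turn [-0.0048 -0.0056 -0.0023]
```

apply_moves(plan=[[-0.004, -0.005, -0.002, 0, -4, -8, 0.4], [0, 0, 0, 0, 0, -14, 0.4], [0, 0, 0, 0, 0, -14, 0.4], [0, 0, 0, 0, 0, -8, 0.4], [0, 0, 0, 0, 0, -4, 0.4], [0, 0, 0, 0, 0, 0, 0.4], [0, 0, 0, 0, 0, 0, 0.4]])

```text
time: 57.92
eef_pos: [0.4414, -0.2674, 0.2311]
orientation: [0.999, 0.034, 0.002, 0.001]
contact_force: [-0.2, 0.8, -2.3]
gripper_width: 0.0485
```

```bash
python3 go.py 0.438 -0.268 0.0445 -1.507
```

```text
t 57.92 tcp [ 0.4414 -0.2674  0.2311] grasp [ 0.4421 -0.2678  0.0511] phi -1.502 w 0.0485 F [-0.2  0.8 -2.3] q [-0.71  0.3   1.83  0.    1.01  0.79]
TCP shift mm [-3.4 -0.6 -6.6] turn [ 0.0023  0.0043 -0.005 ]
```

apply_moves(plan=[[0.002, 0.004, -0.005, -3, -0.5, -4, 0.4], [0, 0, 0, 0, 0, -3, 0.4], [0, 0, 0, 0, 0, 0, 0.4], [0, 0, 0, 0, 0, 0, 0.4]])

```text
time: 58.25
eef_pos: [0.4391, -0.2687, 0.2258]
orientation: [0.999, 0.032, 0.001, 0.001]
contact_force: [-0.6, -0.3, -2.4]
gripper_width: 0.0486
```

```bash
python3 go.py 0.438 -0.268 0.0445 -1.507
```

```text
t 58.25 tcp [ 0.4391 -0.2687  0.2258] grasp [ 0.4395 -0.2691  0.0458] phi -1.507 w 0.0486 F [-0.6 -0.3 -2.4] q [-0.72  0.31  1.83 -0.    1.    0.79]
TCP shift mm [-1.1  0.7 -1.3] turn [0.0025 0.0023 0.0001]
```

Settle, release, rise, and go to jar 1 at bay0 (+157, +144).

apply_moves(plan=[[0.002, 0.002, 0, 0, 0, -2.5, 0.4], [0, 0, 0, 0, 0, -1.5, 0.4], [0, 0, 0, 0, 0, 0, 0.4], [0, 0, 0, 0, 0, 0, 0.75], [0, 0, 0, 0, 0, 0, 0.75], [0, 0, 0, 0, 0, 0, 0.75], [0, 0, 0, 0, 0, 0, 0.75], [0, 0, 0, 0, 0, 0, 0.75], [0, 0, 0, 0, 0, 15, 0.75], [0, 0, 0, 0, 0, 25, 0.75], [0, 0, 0, 0, 0, 25, 0.75], [0, 0, 0, 0, 0, 20, 0.75], [0, 0, 0, 12, 12, 10, 0.75], [0, 0, 0, 26, 25, 0, 0.75], [0, 0, 0, 30, 28, 0, 0.75], [0, 0, 0, 30, 28, 0, 0.75], [0, 0, 0, 26, 25, 0, 0.75], [0, 0, 0, 18, 16, 0, 0.75], [0, 0, 0, 8, 8, 0, 0.75], [0, 0, 0, 0, 0, 0, 0.75]])

```text
time: 59.92
eef_pos: [0.5956, -0.1225, 0.3276]
orientation: [1.0, 0.028, 0.005, 0.003]
contact_force: [-0.4, 0.2, -0.4]
gripper_width: 0.0704
```

apply_moves(plan=[[0, 0, 0, 0, 0, 0, 0.75], [0, 0, 0, 0, 0, 0, 0.75], [0, 0, 0, 0, 0, 0, 0.75]])

```text
time: 60.17
eef_pos: [0.594, -0.124, 0.3266]
orientation: [1.0, 0.028, 0.003, 0.003]
contact_force: [-0.0, -0.7, 0.1]
gripper_width: 0.0706
```

```bash
python3 go.py 0.5962 -0.1235 0.042 -1.507; python3 -c "
from m import *
jars(grab('top',2),grab('scene',2))"
```

```text
t 60.17 tcp [ 0.594  -0.124   0.3266] grasp [ 0.5951 -0.1252  0.1466] phi -1.514 w 0.0706 F [-0.  -0.7  0.1] q [-0.35  0.34  1.54 -0.    1.25  1.17]
TCP shift mm [   2.2    0.5 -104.6] turn [0.0066 0.0065 0.0072]
('T', array([ 0.4431, -0.2717]), 178.0) [ 0.4425 -0.2696] tri [ 0.4437 -0.2724  0.0578] angT 0.097 0.0113 angS -0.067 0.0098 angX 0.126
('T', array([ 0.4396, -0.3824]), 179.0) [ 0.4425 -0.2696] tri [ 0.492  -0.4304 -0.1644] angT 0.091 0.0125 angS -0.067 0.0098 angX 0.109
```

apply_moves(plan=[[0.006, 0.006, 0.006, 2, 0.5, -8, 0.75], [0, 0, 0, 0, 0, -18, 0.75], [0, 0, 0, 1, 0, -22, 0.75], [0, 0, 0, 1, 0, -20, 0.75], [0, 0, 0, 1, 0, -14, 0.75], [0, 0, 0, 0, 0, -10, 0.75], [0, 0, 0, 0, 0, -4, 0.75], [0, 0, 0, 0, 0, 0, 0.75], [0, 0, 0, 0, 0, 0, 0.75], [0, 0, 0, 0, 0, 0, 0.75]])

```text
time: 61.2
eef_pos: [0.5985, -0.1267, 0.2267]
orientation: [1.0, 0.029, 0.002, 0.0]
contact_force: [-0.3, 0.6, 0.1]
gripper_width: 0.0704
```

```bash
python3 go.py 0.5962 -0.1235 0.042 -1.507
```

```text
t 61.2 tcp [ 0.5985 -0.1267  0.2267] grasp [ 0.5991 -0.1267  0.0467] phi -1.512 w 0.0704 F [-0.3  0.6  0.1] q [-0.35  0.48  1.58  0.    1.08  1.16]
TCP shift mm [-2.3  3.2 -4.7] turn [0.0003 0.0034 0.0048]
```

apply_moves(plan=[[0, 0.003, 0.005, -2, 3, -2.5, 0.75], [0, 0, 0, 0, 0, 0, 0.75], [0, 0, 0, 0, 0, 0, 0.4], [0, 0, 0, 0, 0, 0, 0.4], [0, 0, 0, 0, 0, 0, 0.4], [0, 0, 0, 0, 0, 0, 0.4], [0, 0, 0, 0, 0, 0, 0.4], [0, 0, 0, 0, 0, 0, 0.4], [0, 0, 0, 0, 0, 0, 0.4], [0, 0, 0, 0, 0, 12, 0.4], [0, 0, 0, 0, 0, 18, 0.4], [0, 0, 0, 0, 0, 15, 0.4], [0, 0, 0, -8, 0, 5, 0.4], [0, 0, 0, -18, -4, 1, 0.4], [0, 0, 0, -20, -6, 1, 0.4], [0, 0, 0, -20, -6, 1, 0.4], [0, 0, 0, -20, -6, 1, 0.4], [0, 0, 0, -20, -6, 1, 0.4], [0, 0, 0, -20, -6, 1, 0.4], [0, 0, 0, -12, -4, 0, 0.4]], force=25)

```text
time: 62.87
eef_pos: [0.4496, -0.1598, 0.2849]
orientation: [0.999, 0.035, -0.001, -0.0]
contact_force: [-0.0, -0.6, -2.8]
gripper_width: 0.0486
```

apply_moves(plan=[[0, 0, 0, -4, 0, 0, 0.4], [0, 0, 0, 0, 0, 0, 0.4], [0, 0, 0, 0, 0, 0, 0.4], [0, 0, 0, 0, 0, 0, 0.4]])

```text
time: 63.2
eef_pos: [0.4417, -0.1592, 0.2844]
orientation: [0.999, 0.033, -0.002, -0.001]
contact_force: [-0.2, -0.5, -3.3]
gripper_width: 0.0486
```

```bash
python3 go.py 0.440 -0.162 0.0445 -1.507
```

```text
t 63.2 tcp [ 0.4417 -0.1592  0.2844] grasp [ 0.4409 -0.1589  0.1044] phi -1.505 w 0.0486 F [-0.2 -0.5 -3.3] q [-0.53  0.13  1.91 -0.    1.11  0.97]
TCP shift mm [ -1.7  -2.8 -59.9] turn [-0.0019 -0.0044 -0.0024]
```

apply_moves(plan=[[-0.002, -0.004, -0.002, -2, -2, -8, 0.4], [0, 0, 0, 0, 0, -14, 0.4], [0, 0, 0, 0, 0, -14, 0.4], [0, 0, 0, 0, 0, -8, 0.4], [0, 0, 0, 0, 0, -5, 0.4], [0, 0, 0, 0, 0, 0, 0.4], [0, 0, 0, 0, 0, 0, 0.4]])

```text
time: 63.78
eef_pos: [0.4432, -0.1611, 0.2322]
orientation: [0.999, 0.034, 0.002, 0.001]
contact_force: [0.3, -0.8, -2.6]
gripper_width: 0.0484
```

```bash
python3 go.py 0.440 -0.162 0.0445 -1.507
```

```text
t 63.78 tcp [ 0.4432 -0.1611  0.2322] grasp [ 0.444  -0.1615  0.0523] phi -1.503 w 0.0484 F [ 0.3 -0.8 -2.6] q [-0.53  0.21  1.94  0.    0.99  0.97]
TCP shift mm [-3.2 -0.9 -7.7] turn [ 0.0021  0.0042 -0.0042]
```

apply_moves(plan=[[0.002, 0.004, -0.004, -3, -0.5, -4, 0.4], [0, 0, 0, 0, 0, -3, 0.4], [0, 0, 0, 0, 0, 0, 0.4], [0, 0, 0, 0, 0, 0, 0.4]])

```text
time: 64.12
eef_pos: [0.4416, -0.1625, 0.2298]
orientation: [0.999, 0.032, 0.001, 0.001]
contact_force: [1.1, -0.5, -3.8]
gripper_width: 0.0486
```

```bash
python3 go.py 0.440 -0.162 0.0445 -1.507
```

```text
t 64.12 tcp [ 0.4416 -0.1625  0.2298] grasp [ 0.4419 -0.1628  0.0498] phi -1.506 w 0.0486 F [ 1.1 -0.5 -3.8] q [-0.54  0.22  1.94 -0.    0.98  0.97]
TCP shift mm [-1.6  0.5 -5.3] turn [ 0.0016  0.0016 -0.0007]
```

apply_moves(plan=[[0.001, 0.002, 0, -1, 0, -4, 0.4], [0, 0, 0, 0, 0, -3, 0.4], [0, 0, 0, 0, 0, 0, 0.4], [0, 0, 0, 0, 0, 0, 0.4]])

```text
time: 64.45
eef_pos: [0.4426, -0.1636, 0.2294]
orientation: [0.999, 0.032, 0.002, 0.001]
contact_force: [0.1, -0.8, -2.9]
gripper_width: 0.0484
```

```bash
python3 go.py 0.440 -0.162 0.0445 -1.507
```

```text
t 64.45 tcp [ 0.4426 -0.1636  0.2294] grasp [ 0.4433 -0.1641  0.0494] phi -1.506 w 0.0484 F [ 0.1 -0.8 -2.9] q [-0.54  0.22  1.94 -0.    0.98  0.97]
TCP shift mm [-2.6  1.6 -4.9] turn [ 0.0027  0.004  -0.0007]
```

apply_moves(plan=[[0.002, 0.004, 0, -2.5, 1.5, -5, 0.4], [0, 0, 0, 0, 0, -5, 0.4]])

```text
time: 64.62
eef_pos: [0.4431, -0.1635, 0.2259]
orientation: [0.999, 0.032, 0.003, 0.002]
contact_force: [-11.6, 10.6, 39.0]
gripper_width: 0.0486
```

```bash
python3 go.py 0.440 -0.162 0.0445 -1.507
python3 - <<'E'
from m import *
S=grab('scene',2); save(cv2.resize(S['img'][130:250,290:420],(650,600),interpolation=cv2.INTER_CUBIC),'j1.png')
print(robot.state()['contact_force'],robot.state()['eef_pos'])
E
```

```text
t 64.62 tcp [ 0.4431 -0.1635  0.2259] grasp [ 0.4443 -0.1641  0.0459] phi -1.507 w 0.0486 F [-11.6  10.6  39. ] q [-0.54  0.23  1.94  0.    0.97  0.97]
TCP shift mm [-3.1  1.5 -1.4] turn [ 0.0032  0.0067 -0.0002]
[-7.69341277  7.3600282  28.39437827] [ 0.44321617 -0.16339377  0.22561457]
```

View pics/j1.png

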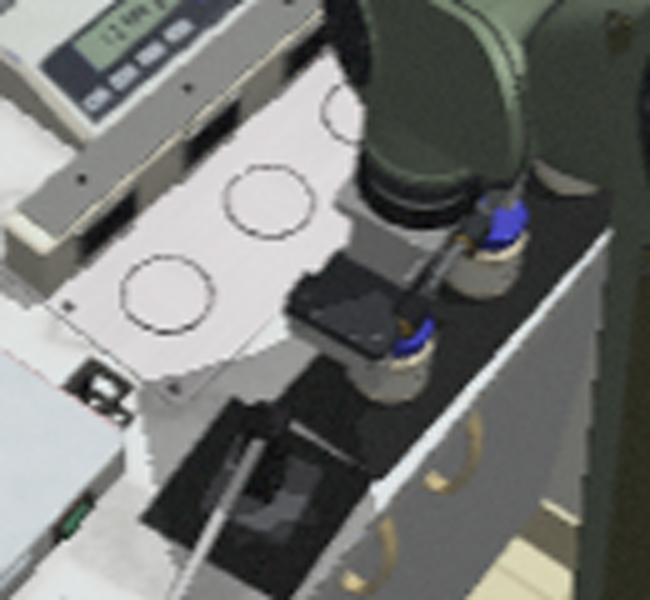

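apply_moves(plan=[[0, 0, 0, 0, 0, 1, 0.4], [0, 0, 0, 0, 0, 0, 0.4]])

```text
time: 64.88
eef_pos: [0.4437, -0.1635, 0.2279]
orientation: [0.999, 0.032, 0.005, 0.002]
contact_force: [0.4, 0.1, -2.7]
gripper_width: 0.0487
```

```bash
python3 go.py 0.440 -0.162 0.0445 -1.507
```

```text
t 64.88 tcp [ 0.4437 -0.1635  0.2279] grasp [ 0.4455 -0.1643  0.0479] phi -1.507 w 0.0487 F [ 0.4  0.1 -2.7] q [-0.54  0.22  1.94  0.    0.97  0.97]
TCP shift mm [-3.7  1.5 -3.4] turn [ 0.0046  0.01   -0.0003]
```

Release, rise, and withdraw.

apply_moves(plan=[[0.003, 0.006, 0, 0, 0, 0, 0.4], [0, 0, 0, 0, 0, 0, 0.75], [0, 0, 0, 0, 0, 0, 0.75], [0, 0, 0, 0, 0, 0, 0.75], [0, 0, 0, 0, 0, 0, 0.75], [0, 0, 0, 0, 0, 0, 0.75], [0, 0, 0, 0, 0, 15, 0.75], [0, 0, 0, 0, 0, 25, 0.75], [0, 0, 0, 0, 0, 25, 0.75], [0, 0, 0, 0, 0, 25, 0.75], [0, 0, 0, 0, 0, 25, 0.75], [0, 0, 0, -5, 0, 25, 0.75], [0, 0, 0, -10, 20, 15, 0.75], [0, 0, 0, -10, 30, 10, 0.75], [0, 0, 0, -10, 38, 5, 0.75], [0, 0, 0, -10, 38, 5, 0.75], [0, 0, 0, -10, 38, 5, 0.75], [0, 0, 0, -10, 38, 5, 0.75], [0, 0, 0, -10, 38, 5, 0.75], [0, 0, 0, -10, 38, 5, 0.75]])

```text
time: 66.55
eef_pos: [0.3519, 0.1186, 0.4294]
orientation: [1.0, 0.023, 0.003, 0.0]
contact_force: [0.7, 0.6, 0.2]
gripper_width: 0.0697
```

apply_moves(plan=[[0, 0, 0, -10, 38, 5, 0.75], [0, 0, 0, -10, 38, 5, 0.75], [0, 0, 0, -10, 38, 5, 0.75], [0, 0, 0, -10, 38, 5, 0.75], [0, 0, 0, -10, 38, 5, 0.75], [0, 0, 0, -10, 38, 0, 0.75], [0, 0, 0, -5, 25, 0, 0.75], [0, 0, 0, 0, 10, 0, 0.75], [0, 0, 0, 0, 0, 0, 0.75], [0, 0, 0, 0, 0, 0, 0.75]])

```text
time: 67.38
eef_pos: [0.2758, 0.3993, 0.4584]
orientation: [1.0, 0.028, 0.008, -0.003]
contact_force: [-0.7, 0.8, -0.2]
gripper_width: 0.0704
```

Run:
```python
from m import *
S=grab('scene');T=grab('top');jars(T,S); print(robot.state()['eef_pos'],robot.state()['time'])
a=cv2.resize(T['img'][160:260,200:480],None,fx=2.8,fy=2.8,interpolation=cv2.INTER_CUBIC)
b=cv2.resize(S['img'][90:300,250:430],None,fx=1.5,fy=1.5,interpolation=cv2.INTER_CUBIC)
im=np.zeros((280+b.shape[0],784,3),np.uint8); im[:280]=a; im[280:,:b.shape[1]]=b; save(im,'end.png')
```

```text
('T', array([ 0.4427, -0.1654]), 174.0) [ 0.4414 -0.1653] tri [ 0.4422 -0.1657  0.0612] angT 0.034 0.0117 angS 0.056 0.0111 angX 0.023
('T', array([ 0.443 , -0.2715]), 182.0) [ 0.4413 -0.2714] tri [ 0.4423 -0.2719  0.061 ] angT 0.076 0.0115 angS 0.104 0.0111 angX 0.062
('T', array([ 0.4396, -0.3824]), 179.0) [ 0.4383 -0.3812] tri [ 0.4395 -0.3832  0.0593] angT 0.092 0.0124 angS 0.026 0.0102 angX 0.09
[0.27627873 0.39864522 0.45892921] 67.7833
```

View pics/end.png

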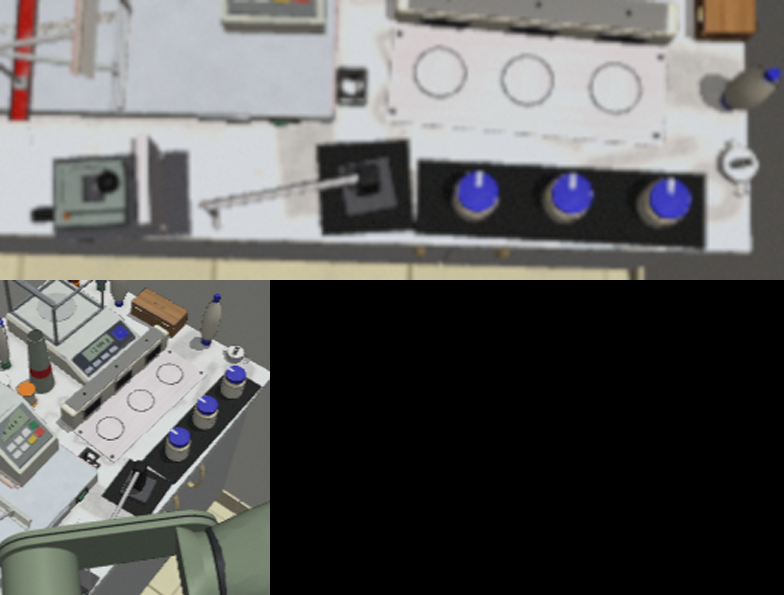

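```bash
python3 -c "
from h import *
print(robot.sign_off(), robot.state()['time'])"
```

```text
the job is handed in; nothing more can be done
the job is handed in; nothing more can be done
```

The job is done and handed in at about 68 s. All three jars were read, the lever is on, and the jars and rod are back on their mats.

**Reading:** The jars stood upright in their own bays with their ticks towards the windows. Two were within about 2 mm of centre. The left one (bay 0) read about 3 mm too close to its window; I judged part of that to be camera bias and left it. The single-camera code angles ran from about -0.03 to -0.14 rad against a target of -0.07, and the two cameras disagreed by up to 0.1 rad.

**Lever:** I pulled it to its stop with the rod hook, at about 21 N. The ball was then within about 3 mm of its expected "on" position. The last top picture shows it still on.

**Tidy-up:** The last pictures show three jars upright on the long mat, the rod standing within about 4 mm of the middle of its mat, and the cop upright. I did not identify the oil bottle for certain, so I did not check it by itself. The arm was well clear of everything at sign-off.

**Less clean moments:**
- The middle jar brushed the plate while tilted about 0.04 rad on the way to its bay. I lifted and levelled it before setting it down.
- Setting the last jar down on its mat briefly pressed it with about 39 N vertically, while the pads held it with about 50 N. That is about 89 N if the two add, against the 90 N limit.

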